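Bring the cassette's open port under the sampling needle and lower the probe

ROBOT

A 7-joint arm with a two-finger parallel gripper is mounted at the origin on the work surface; the furniture and walls round the work are solid. World frame = base frame: x ahead of the robot, y to its left, z up, the work surface at z = 0. Lengths are in m, angles in rad, forces in N, time in s.
With the tool pointing down it reaches from about 0.425 to 0.875 m from the base axis. Payload 4.7 kg.
Tool frame: the origin (TCP) lies between the finger pads; the fingertips stand 17 mm ahead of it and the grasp point (between the pads) lies 2 mm behind it; x points along the fingers, y is the direction in which the jaws open and shut, and the axes are right-handed (so a half turn about x gives the same grasp; the last joint's range is limited). The gripper opens to 85 mm and grips with 20 to 120 N. Pads are 22 mm wide; open, the fingers measure 114 mm over their backs; the gripper's body (76 mm by 85 mm) begins 54 mm behind the grasp point. The pads swing forward as they close: fully open they stand 13 mm farther back than shut.
Start: joints at [-1.093, 0.321, -0.07, 1.45, 0.023, 1.371, -0.057], TCP at [0.291, 0.581, 0.248] pointing down, gripper open.
Joint ranges: [-2.86, 2.86], [-0.3, 2.09], [-1.38, 1.24], [0.06, 2.45], [-1.56, 4.7], [0.09, 2.05], [-2.69, 2.69]. Speed limits (rad/s): [2.57, 2.57, 3.14, 3.14, 3.14, 3.14, 3.14].

INTERFACE

Orientations are given as a 3x3 rotation matrix whose columns are the frame's x, y, z axes.
In Python, from bench import r gives the robot as it stands.
- The arm moves only by the shell command python3 -m jog 'ROWS'. ROWS is JSON, one flat list of numbers, 7 for each row, row after row: the shift along the tool's x, y, z in cm, then the turn, a rotation vector about the tool's x, y, z in degrees, then the opening, from 0 (shut) to 1 (fully open). A call has 1 to 5 rows; each row shifts and turns the commanded pose from where the row before left it, along the tool's axes as they then stand; what a row does not reach is not made up. A row lasts 1/12 s, in which the tool goes at most 41.7 mm and 7.16 degrees, less where a joint would pass 70% of its speed; a pose out of reach is approached as far as the arm can. A call with a gripper value outside its range is refused whole. The fingers move at their own pace and stop on an object; the grip force is fixed at half the most. Time passes only in rows, so rows that do not move let the fingers close. It gives the time, the measured TCP pose, the force and the opening at its end, in the units of the state.
- r.sense(): the state, without advancing time (a new reading comes with each control period).
- r.grab_frame(name): name is "scene" or "top" or "wrist"; returns a dict with "img" (400x640x3 uint8, blue, green, red), "z_map" (400x640 float32, m along the optical axis (not along the pixel's ray), 0 where there is no reading), "fx", "fy", "cx", "cy" (pixels), "k1" (the pictures are not rectified: a ray, as slopes to the right and down, at radius r is drawn at 1 + k1 r^2 times it, then the intrinsics apply), "rvec" (rotation vector, rad) and "tvec" (3), from world to camera coordinates, as OpenCV has them. Camera axes: x right, y down, z forward; pixel columns grow to the right and rows downward; lengths in m; the calibration is good to about 2 mm. A picture is of the moment at which its call begins.
- r.job_done(): hands the job in, once; it reports no verdict.
The state is a dict: "clock": time; "qpos": joint angles; "qvel": joint speeds; "joint_torque": joint torques, N m; "tcp_pos": TCP position; "tool_rot": TCP orientation; "ft_force": force on the tool from outside, world axes, zero at the start; "torque": the same for the moment, N m; "width": opening from 0.0 (shut) to 1.0 (fully open).
Only numpy, scipy, OpenCV 4.12 (cv2) and the standard library are available. Lean on these libraries where they do the work, as an engineer would, in place of code of your own. Each camera call takes 0.05 s, during which the arm holds its last target.

TASK

Slide the sample cassette along the plate of the sampling stand until its one open port lies under the needle, then push the probe's knob down to its stop so that the needle stands in the port, and let go. The samples in it have settled: keep the cassette flat on the plate, never lifted or tipped, and leave the beaker and the amber bottle where they are.

Things in the scene. Friction and masses are not known exactly. Their poses are not given: they have to be found in the camera images.
- sampling_stand: Fixed bench stand, its open front turned to the robot's left. Origin on the table straight below the needle; x points from its open front to the column at the back, z up. Base plate on a plinth, x -92..62, y -80..80 mm: the cassette slides on its top, z = 20 mm. Round column, 24 mm, at x = 45. The stand is symmetric about y = 0 but for a small clamp knob on the -y side of the head
- fence (a point): Middle of the front face of the steel fence bar, which stands on the base plate across the back, 150 mm long in y, z 20..40 mm; its front face is at x = 21 mm of the stand. With the cassette's back side flat against it the ports are in line with the needle
- head_front (a point): Middle of the lower front edge of the stand's white head, at x = -46, z = 110 mm. The head spans x -46..62, y -32..32, z 110..190 mm; a bush 20 mm wide hangs from it round the needle down to z = 101. It hangs over the cassette, almost out to the grip when the port is under the needle: come in under it from the stand's front, the tool leaning out that way 30 to 45 degrees from vertical
- cassette: Loose white sample cassette, about 0.2 kg, on the base plate, grip tongue to the front. Origin: underside, centre of the main block; axes like the stand's when straight. Block x -21..21, y -55..55, 28 mm high; three ports in a row at x = 0: the open one at y = 28, two under grey screw caps (22 mm wide, top z = 36) at y = -4 and -36. Tongue 28 mm wide, 30 mm high, reaching to x = -66
- open_port (a point): Centre of the open port's mouth, on top of its collar, 32 mm above the cassette's underside. Round hole 16 mm in diameter, 26 mm deep from here; collar 23 mm across
- grip (a point): Point in the middle of the grip tongue's width, at cassette x = -53, z = 24 mm: where to pinch it (28 mm, fingers on its y sides)
- needle_tip (a point): Tip of the steel needle (5 mm in diameter) pointing straight down under the head; 68 mm above the table with the probe up, so 16 mm above the open port's collar and 12 mm above the caps
- knob_top (a point): Top centre of the black round push knob (diameter 42 mm) above the head, in line with the needle; 250 mm above the table with the probe up. It moves with the needle
- probe (a joint): Travel of the probe (knob, stop collar and needle in one) in m: 0 = fully up, 0.032 = down on its stop. Friction of about 4 N holds it wherever it is left
- beaker: Empty clear plastic beaker, 57 mm across, 70 mm high; origin at the centre of its underside. Leave alone
- amber_bottle: Amber bottle with white cap, 52 mm across, 110 mm high; origin at the centre of its underside. Leave alone
Mind the look-alikes: they are no part of the job. Of the things that look like the cassette, the larger one is meant.

How it is judged:
By the outcome, as a careful person would: the job done as asked, in the order asked, and still so for the second after the job is handed in, with the robot touching nothing.
It also fails if it takes over 45 s, if anything falls off the work surface, if the arm or the gripper's body presses on something with over 40 N, if the wrist force passes 120 N, or if a joint passes its speed limit or range.

## Working session

There is one attempt and no reset: what is moved stays moved. The work goes in short steps, Python scripts to look and compute and a shell command to move; the robot and the scene stay as the last step left them, time stands still between calls to the robot, and variables do not carry over. Pictures are saved under pics/ and viewed, and the job is handed in when it is done.

```bash
mkdir -p pics; ls; python3 - <<'E'
from bench import r
import cv2,pickle
s=r.sense()
print(s)
for n in ["scene","top","wrist"]:
    f=r.grab_frame(n); cv2.imwrite(f"pics/{n}0.png",f["img"]); pickle.dump(f,open(f"{n}0.pkl","wb"))
    print(n,{k:f[k] for k in f if k not in("img","z_map")})
E
```

```text
pics
{'clock': 0.0, 'qpos': array([-1.09288892,  0.32182884, -0.07007884,  1.45166641,  0.0225881 ,
        1.37076587, -0.0569131 ]), 'qvel': array([-0.00032121,  0.00033183,  0.00094133, -0.00108627,  0.00128439,
        0.00085153, -0.00052447]), 'joint_torque': array([-2.31074009e-04, -4.93569589e+01, -3.81949078e-01, -3.14322782e+01,
        1.31110192e-02,  1.13851068e-02, -1.47214507e-05]), 'tcp_pos': array([0.2906036 , 0.58087104, 0.24722392]), 'tool_rot': array([[-7.63544632e-04,  4.47347469e-01,  8.94359916e-01],
       [-1.71978020e-03,  8.94358267e-01, -4.47348112e-01],
       [-9.99998230e-01, -1.87967272e-03,  8.64568644e-05]]), 'ft_force': array([-0.630922  , -0.2137131 ,  0.12975196]), 'torque': array([ 0.0095392, -0.0197928, -0.0351826]), 'width': 1.0017025763486067}
scene {'fx': 367.31842478714685, 'fy': 367.31842478714685, 'cx': 315.80232128870074, 'cy': 200.35246134128093, 'k1': -0.02152167113844606, 'rvec': array([ 2.16830876, -0.51272659,  0.27905255]), 'tvec': array([-0.41744425,  0.24376423,  0.7747692 ])}
top {'fx': 433.3561553774308, 'fy': 433.3561553774308, 'cx': 317.70484231107224, 'cy': 207.07144696216005, 'k1': -0.09214745336219365, 'rvec': array([ 1.64429427, -2.5310191 ,  0.26698258]), 'tvec': array([0.17367259, 0.47790876, 0.95971807])}
wrist {'fx': 277.9592425230831, 'fy': 277.9592425230831, 'cx': 318.2329681466023, 'cy': 197.97679856159039, 'k1': -0.04716868761557085, 'rvec': array([-2.44773159, -1.51218331, -0.22735098]), 'tvec': array([-0.65027379, -0.03735097,  0.3789483 ])}
```

View pics/scene0.png

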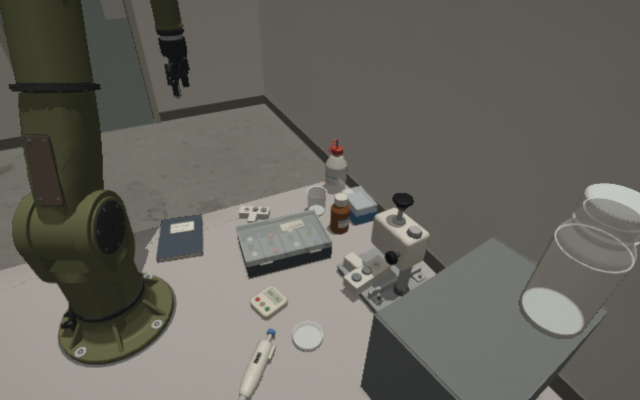

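View pics/top0.png

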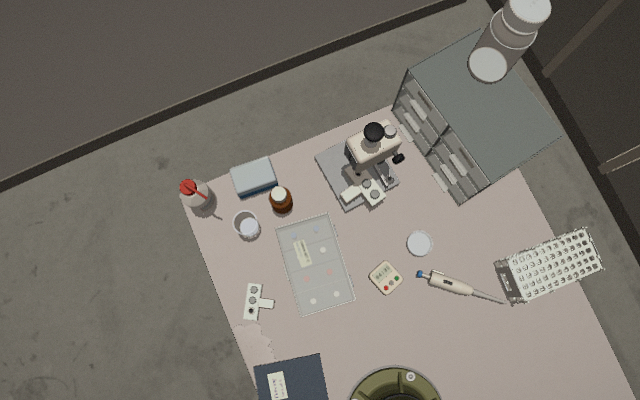

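View pics/wrist0.png

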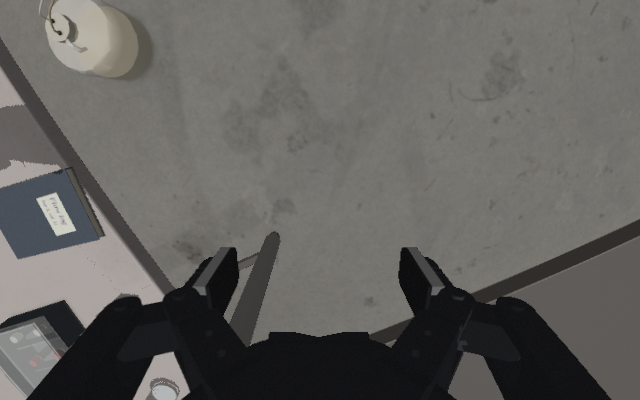

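```bash
cat > h.py <<'E'
import numpy as np, cv2, pickle
def RT(f): return cv2.Rodrigues(np.array(f["rvec"]))[0], np.array(f["tvec"])
def ray(f,u,v):
    d=np.array([(u-f["cx"])/f["fx"],(v-f["cy"])/f["fy"]]); s=d.copy()
    for _ in range(20): s=d/(1+f["k1"]*(s@s))
    R,t=RT(f); return -R.T@t, R.T@np.array([s[0],s[1],1.])
def atz(f,u,v,z):
    c,d=ray(f,u,v); return c+d*(z-c[2])/d[2]
def dep(f,u,v):
    c,d=ray(f,u,v); return c+d*f["z_map"][int(round(v)),int(round(u))]
def proj(f,P):
    R,t=RT(f); p=R@np.array(P)+t; s=p[:2]/p[2]; s=s*(1+f["k1"]*(s@s)); return np.array([f["cx"]+f["fx"]*s[0],f["cy"]+f["fy"]*s[1]])
def crop(f,name,u0,v0,u1,v1,k):
    im=cv2.resize(f["img"][v0:v1,u0:u1],None,fx=k,fy=k,interpolation=cv2.INTER_CUBIC); cv2.imwrite(name,im)
def load(n): return pickle.load(open(n,"rb"))
E
python3 - <<'E'
from h import *
f=load("top0.pkl"); crop(f,"pics/topc.png",300,110,420,220,6)
g=load("scene0.pkl"); crop(g,"pics/scc.png",300,180,450,310,5)
for n,h in(("top",f),("scene",g)): print(n, ray(h,320,200))
for p in [(374,130),(378,145),(358,178),(325,160),(345,205)]: print(p,dep(f,*p).round(3))
E
```

```text
top (array([0.31710624, 0.05160374, 1.03749622]), array([ 0.20077059, -0.097649  , -0.97491035]))
scene (array([ 0.14608398, -0.60690604,  0.66653773]), array([ 0.38368527,  0.70325217, -0.59862636]))
(374, 130) [ 0.564 -0.18   0.249]
(378, 145) [ 0.55  -0.191  0.19 ]
(358, 178) [ 0.533 -0.152  0.047]
(325, 160) [ 0.615 -0.103  0.018]
(345, 205) [ 0.491 -0.1    0.019]
```

View pics/topc.png

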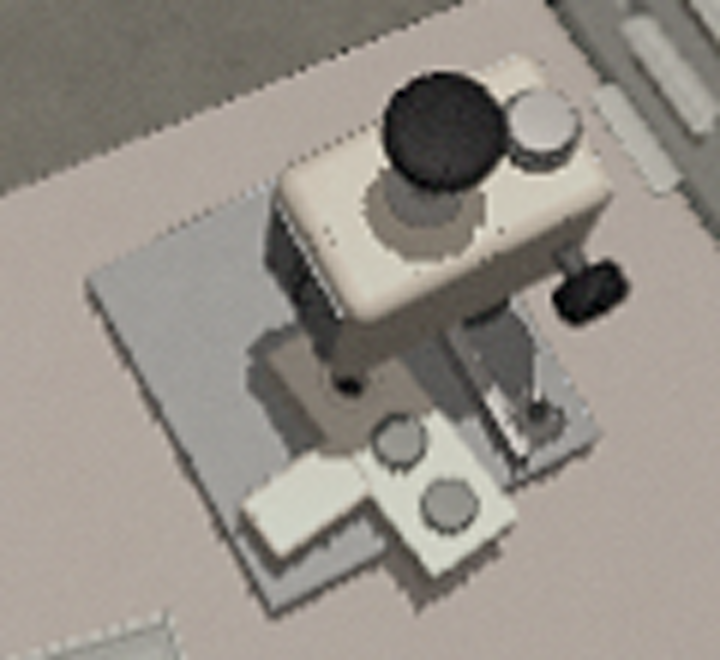

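View pics/scc.png

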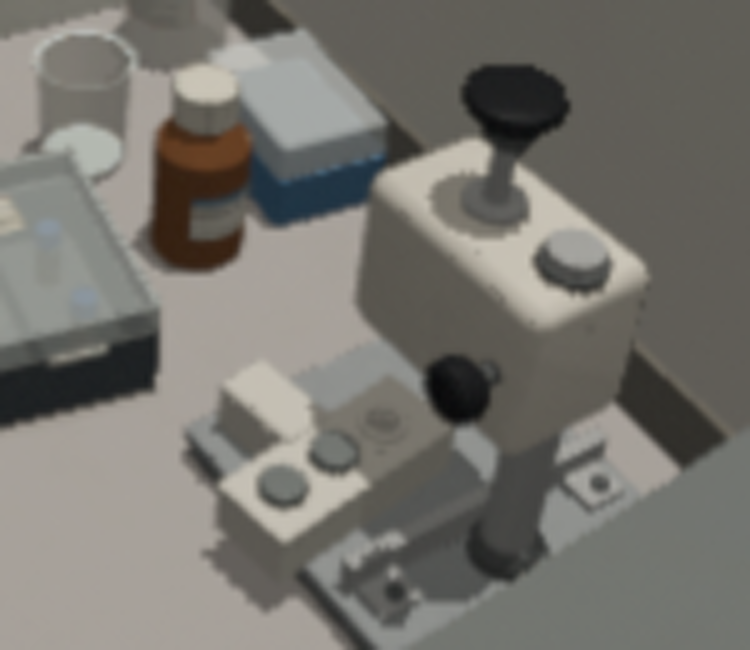

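```bash
cat > fit.py <<'E'
from h import *
from scipy.optimize import least_squares
T=load("top0.pkl");S=load("scene0.pkl")
t=lambda x,y:(T,(x+.5)/6-.5+300,(y+.5)/6-.5+110)
s=lambda x,y:(S,(x+.5)/5-.5+300,(y+.5)/5-.5+180)
def P(p,q):
    c,d=np.cos(p[2]),np.sin(p[2]); return [p[0]+c*q[0]-d*q[1],p[1]+d*q[0]+c*q[1],q[2]]
def fit(obs,p0):
    fn=lambda p:np.concatenate([proj(o[0],P(p,q))-o[1:] for o,q in obs])
    a=least_squares(fn,p0,loss="soft_l1"); print(a.x[:2].round(4),np.degrees(a.x[2]).round(2)); print(fn(a.x).reshape(-1,2).round(1).tolist()); return a.x
if __name__=="__main__":
    st=[(t(92,282),(-.092,.08,.02)),(t(272,612),(-.092,-.08,.02)),(t(598,437),(.062,-.08,.02)),(t(445,130),(0,0,.25)),(s(515,95),(0,0,.25))]
    a=fit(st,[.55,-.18,-1.3])
    ca=[(t(400,441),(0,-.004,.056)),(t(449,504),(0,-.036,.056)),(t(517,517),(.021,-.055,.048)),(t(435,578),(-.021,-.055,.048)),(t(282,556),(-.066,-.014,.05)),(t(240,515),(-.066,.014,.05)),
     (s(333,452),(0,-.004,.056)),(s(283,485),(0,-.036,.056)),(s(383,420),(0,.028,.052))]
    b=fit(ca,[.5,-.15,-1.3])
    fit([o for o in ca if o[0][0] is T],b);
    R=lambda th:np.array([[np.cos(th),-np.sin(th)],[np.sin(th),np.cos(th)]])
    print("cassette in stand",R(a[2]).T@(b[:2]-a[:2]))
    print(R(a[2]))
    print("grip",P(b,(-.053,0,.044)))
E
python3 fit.py
```

```text
[ 0.5616 -0.1789] -85.75
[[-1.3, -0.6], [0.2, 0.6], [1.0, 0.4], [0.4, -0.0], [0.3, -1.5]]
[ 0.5158 -0.1617] -77.18
[[0.1, 0.1], [0.4, 0.3], [0.6, 0.0], [0.3, 0.3], [-0.1, 1.3], [-0.3, -1.2], [0.4, -0.9], [0.2, -0.6], [0.0, 0.0]]
[ 0.5164 -0.1613] -76.88
[[-0.1, 0.0], [0.2, 0.1], [0.4, -0.2], [0.2, 0.1], [-0.2, 1.3], [-0.5, -1.2]]
cassette in stand [-0.02059809 -0.04435177]
[[ 0.07405231  0.99725436]
 [-0.99725436  0.07405231]]
grip [np.float64(0.5040828544765023), np.float64(-0.10999214388181558), 0.044]
```

```bash
cat > plan.py <<'E'
from h import *
from scipy.spatial.transform import Rotation as Ro
def steps(p0,R0,p1,R1,N,show=True):
    w=Ro.from_matrix(R0.T@R1).as_rotvec()/N
    W=Ro.from_rotvec(w).as_matrix(); A=np.zeros((3,3)); R=R0.copy()
    for k in range(N): A+=R; R=R@W
    d=np.linalg.solve(A,np.array(p1)-p0)
    if show: print(N,"rows: cm",(d*100).round(2),"deg",np.degrees(w).round(2),"| |d|mm",(np.linalg.norm(d)*1e3).round(1),"ang",np.degrees(np.linalg.norm(w)).round(2))
    R=R0.copy();p=np.array(p0,float);path=[]
    for k in range(N): p=p+R@d; R=R@W; path.append(p.copy())
    return np.array(path)
def tool(yaw,lean):
    "tool y along (cos,sin)(yaw+90) i.e. object's y; leaning out to object's -x by lean"
    xc=np.array([np.cos(yaw),np.sin(yaw),0]); yc=np.array([-np.sin(yaw),np.cos(yaw),0])
    tx=np.sin(lean)*xc-np.cos(lean)*np.array([0,0,1.]); return np.column_stack([tx,yc,np.cross(tx,yc)])
E
python3 - <<'E'
from plan import *
from bench import r
s=r.sense(); R=s["tool_rot"];p=s["tcp_pos"]
W=load("wrist0.pkl"); c,d=ray(W,320,200); print("cam in tool",R.T@(c-p),R.T@d)
f=load("top0.pkl")
for q in [(279,193),(281,200),(247,218),(250,228),(245,222),(195,190),(253,175)]: print(q,dep(f,*q).round(3))
yaw=np.radians(-77); R1=tool(yaw,np.radians(40))
g=np.array([.504,-.110,.046]); pre=g-R1[:,0]*.16
print("pre",pre)
for N in (24,30): print(steps(p,R,pre,R1,N)[::4].round(3))
# two legs: first to via
E
```

```text
cam in tool [-0.12499449  0.00085534 -0.07612954] [0.95320726 0.00681334 0.30239526]
(279, 193) [0.559 0.035 0.11 ]
(281, 200) [0.543 0.037 0.109]
(247, 218) [0.561 0.129 0.003]
(250, 228) [0.536 0.131 0.002]
(245, 222) [0.554 0.137 0.004]
(195, 190) [0.619 0.192 0.176]
(253, 175) [0.638 0.073 0.057]
pre [ 0.48086468 -0.00978992  0.16856711]
24 rows: cm [ 1.2  -0.94  2.27] deg [ 2.01 -1.55 -0.73] | |d|mm 27.3 ang 2.65
[[0.307 0.562 0.235]
 [0.366 0.48  0.195]
 [0.416 0.387 0.167]
 [0.453 0.286 0.152]
 [0.477 0.179 0.148]
 [0.485 0.071 0.156]]
30 rows: cm [ 0.96 -0.74  1.81] deg [ 1.61 -1.24 -0.58] | |d|mm 21.8 ang 2.12
[[0.304 0.566 0.238]
 [0.352 0.502 0.204]
 [0.395 0.43  0.178]
 [0.43  0.353 0.16 ]
 [0.458 0.27  0.15 ]
 [0.476 0.185 0.148]
 [0.485 0.098 0.153]
 [0.483 0.012 0.165]]
```

```bash
cat > go.py <<'E'
from plan import *
from bench import r
import sys
yawc=np.radians(-77.0); LEAN=np.radians(38)
G=np.array([.504,-.110,.046])
def st():
    s=r.sense(); return s["tcp_pos"],s["tool_rot"]
def pre(back,up=0,yaw=yawc,g=G,lean=LEAN):
    R1=tool(yaw,lean); return g-R1[:,0]*back+np.array([0,0,up]),R1
if __name__=="__main__":
    back=float(sys.argv[1]); N=int(sys.argv[2]); up=float(sys.argv[3]) if len(sys.argv)>3 else 0
    p,R=st(); p1,R1=pre(back,up); P=steps(p,R,p1,R1,N); print(p.round(4),"->",p1.round(4)); print(P[::5].round(3).tolist())
E
python3 go.py .2 25 .03
```

```text
25 rows: cm [ 0.83 -0.89  2.2 ] deg [ 1.94 -1.42 -0.67] | |d|mm 25.2 ang 2.49
[0.2907 0.581  0.2475] -> [0.4763 0.01   0.2336]
[[0.306, 0.563, 0.239], [0.377, 0.464, 0.207], [0.432, 0.352, 0.192], [0.467, 0.232, 0.194], [0.481, 0.108, 0.21]]
```

```bash
python3 -m jog '[0.8,-0.9,2.2,1.9,-1.4,-0.7,1, 0.8,-0.9,2.2,1.9,-1.4,-0.7,1, 0.8,-0.9,2.2,1.9,-1.4,-0.7,1, 0.8,-0.9,2.2,1.9,-1.4,-0.7,1, 0.8,-0.9,2.2,1.9,-1.4,-0.7,1]'; python3 go.py .2 20 .03
```

```text
clock: 0.57
tcp_pos: [0.366, 0.4823, 0.2139]
tool_rot: [[0.073, 0.595, 0.8], [-0.119, 0.802, -0.585], [-0.99, -0.052, 0.129]]
ft_force: [0.1, 0.6, 0.0]
width: 1.004
20 rows: cm [ 0.84 -0.89  2.18] deg [ 1.94 -1.41 -0.66] | |d|mm 25.0 ang 2.49
[0.366  0.4823 0.2139] -> [0.4763 0.01   0.2336]
[[0.379, 0.461, 0.209], [0.433, 0.35, 0.194], [0.468, 0.23, 0.195], [0.482, 0.107, 0.211]]
```

```bash
python3 -m jog '[0.8,-0.9,2.2,1.9,-1.4,-0.7,1, 0.8,-0.9,2.2,1.9,-1.4,-0.7,1, 0.8,-0.9,2.2,1.9,-1.4,-0.7,1, 0.8,-0.9,2.2,1.9,-1.4,-0.7,1, 0.8,-0.9,2.2,1.9,-1.4,-0.7,1]'; python3 go.py .2 15 .03
```

```text
clock: 0.98
tcp_pos: [0.423, 0.3735, 0.198]
tool_rot: [[0.124, 0.723, 0.68], [-0.241, 0.686, -0.686], [-0.963, -0.079, 0.259]]
ft_force: [1.7, 0.3, -0.5]
width: 1.0
15 rows: cm [ 0.85 -0.89  2.18] deg [ 1.96 -1.41 -0.65] | |d|mm 25.0 ang 2.5
[0.423  0.3735 0.198 ] -> [0.4763 0.01   0.2336]
[[0.432, 0.35, 0.196], [0.468, 0.231, 0.196], [0.482, 0.107, 0.212]]
```

```bash
python3 -m jog '[0.8,-0.9,2.2,1.9,-1.4,-0.7,1, 0.8,-0.9,2.2,1.9,-1.4,-0.7,1, 0.8,-0.9,2.2,1.9,-1.4,-0.7,1, 0.8,-0.9,2.2,1.9,-1.4,-0.7,1, 0.8,-0.9,2.2,1.9,-1.4,-0.7,1]'; python3 -m jog '[0.8,-0.9,2.2,1.9,-1.4,-0.7,1, 0.8,-0.9,2.2,1.9,-1.4,-0.7,1, 0.8,-0.9,2.2,1.9,-1.4,-0.7,1, 0.8,-0.9,2.2,1.9,-1.4,-0.7,1, 0.8,-0.9,2.2,1.9,-1.4,-0.7,1]'; python3 go.py .2 5 .03
```

```text
clock: 1.4
tcp_pos: [0.4624, 0.2547, 0.1981]
tool_rot: [[0.151, 0.832, 0.533], [-0.367, 0.548, -0.752], [-0.918, -0.082, 0.388]]
ft_force: [-0.2, -0.7, 0.5]
width: 0.998
clock: 1.82
tcp_pos: [0.4811, 0.132, 0.2137]
tool_rot: [[0.152, 0.917, 0.369], [-0.49, 0.395, -0.778], [-0.859, -0.062, 0.509]]
ft_force: [0.2, -0.3, 0.2]
width: 0.998
5 rows: cm [ 0.96 -0.91  2.1 ] deg [ 2.1  -1.4  -0.57] | |d|mm 24.8 ang 2.59
[0.4811 0.132  0.2137] -> [0.4763 0.01   0.2336]
[[0.482, 0.107, 0.217]]
```

```bash
python3 -m jog '[1.0,-0.9,2.1,2.1,-1.4,-0.6,1, 1.0,-0.9,2.1,2.1,-1.4,-0.6,1, 1.0,-0.9,2.1,2.1,-1.4,-0.6,1, 1.0,-0.9,2.1,2.1,-1.4,-0.6,1, 1.0,-0.9,2.1,2.1,-1.4,-0.6,1]'; python3 - <<'E'
from bench import r
from h import *
for n in ["wrist","scene"]:
    f=r.grab_frame(n); pickle.dump(f,open(n+"1.pkl","wb")); cv2.imwrite(f"pics/{n}1.png",f["img"])
E
```

```text
clock: 2.23
tcp_pos: [0.4769, 0.009, 0.2319]
tool_rot: [[0.136, 0.975, 0.177], [-0.6, 0.224, -0.768], [-0.788, -0.002, 0.616]]
ft_force: [0.5, -0.3, 0.2]
width: 0.998
```

View pics/wrist1.png

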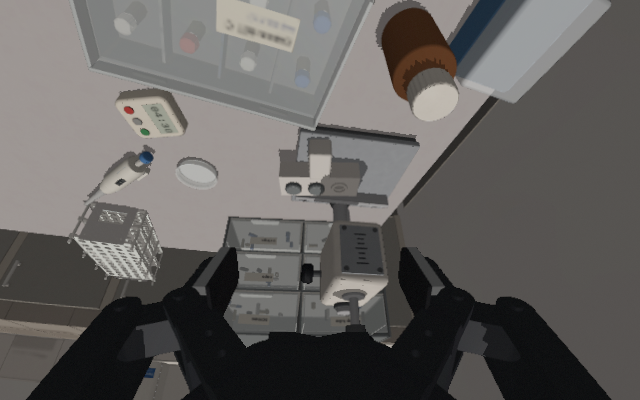

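View pics/scene1.png

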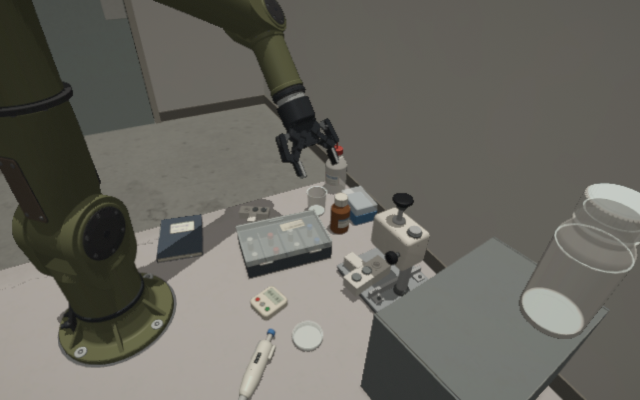

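```bash
python3 -c "
from h import *
f=load('wrist1.pkl'); crop(f,'pics/w1c.png',265,115,425,220,5)"
```

```text
(no output)
```

View pics/w1c.png

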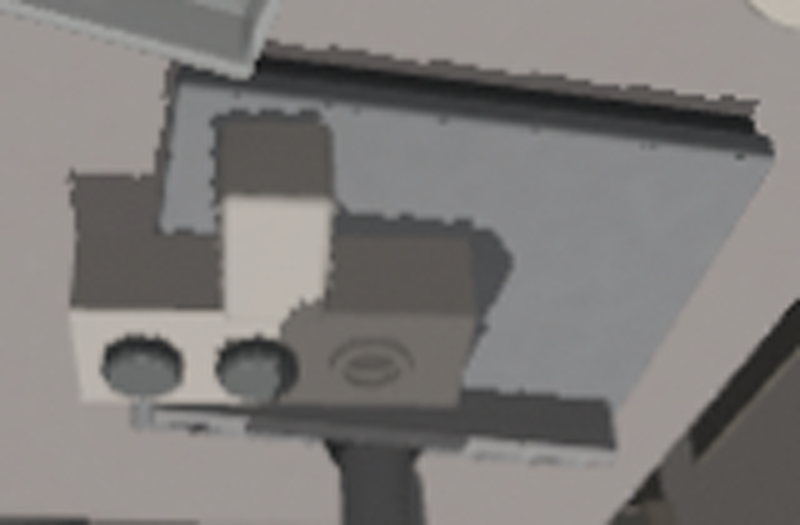

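```bash
cat > fit1.py <<'E'
from fit import *
W=load("wrist1.pkl")
w=lambda x,y:(W,(x+.5)/5-.5+265,(y+.5)/5-.5+115)
st=[(w(177,80),(-.092,-.08,.02)),(w(772,157),(-.092,.08,.02)),(w(612,403),(.021,.075,.02)),(w(614,447),(.021,.075,.04))]
a=fit(st,[.56,-.18,-1.5])
ca=[(w(371,364),(0,.028,.052)),(w(252,373),(0,-.004,.056)),(w(141,369),(0,-.036,.056)),(w(223,198),(-.066,-.014,.05)),(w(332,197),(-.066,.014,.05)),
(w(72,310),(-.021,-.055,.048)),(w(475,315),(-.021,.055,.048)),(w(462,403),(.021,.055,.048)),(w(84,403),(.021,-.055,.048))]
b=fit(ca,[.5,-.15,-1.3])
Rm=lambda th:np.array([[np.cos(th),-np.sin(th)],[np.sin(th),np.cos(th)]])
print("cassette in stand",Rm(a[2]).T@(b[:2]-a[:2]),np.degrees(b[2]-a[2]))
print("grip",P(b,(-.053,0,.044)), "target",P(a,(-.053,-.028,.044)))
E
python3 fit1.py
```

```text
[ 0.5608 -0.1761] -86.34
[[-0.8, -0.0], [1.3, 0.1], [-0.8, -0.3], [0.5, 1.0]]
[ 0.516 -0.158] -77.82
[[0.3, 1.1], [1.1, 1.4], [0.2, 2.0], [-1.0, -0.3], [0.5, 0.1], [-0.9, -0.5], [0.7, -0.7], [-0.6, -0.2], [-0.3, -0.8]]
cassette in stand [-0.02086352 -0.04350987] 8.519984808898837
grip [np.float64(0.5048450919055285), np.float64(-0.10624005838913086), 0.044] target [np.float64(0.5294528176899823), np.float64(-0.12498754620590026), 0.044]
```

```bash
sed -i 's/^yawc=.*/yawc=np.radians(-77.5); LEAN=np.radians(38)/; s/^G=.*/G=np.array([.5045,-.108,.0465])/' go.py; sed -i 's/^LEAN.*//' go.py; grep -n LEAN go.py; python3 go.py .06 5
```

```text
4:yawc=np.radians(-77.5); LEAN=np.radians(38)
8:def pre(back,up=0,yaw=yawc,g=G,lean=LEAN):
5 rows: cm [ 3.18  0.06 -0.42] deg [0.05 0.   0.  ] | |d|mm 32.1 ang 0.05
[0.4763 0.0067 0.232 ] -> [ 0.4965 -0.0719  0.0938]
[[0.48, -0.009, 0.204]]
```

```bash
python3 -m jog '[3.2,0.1,-0.4,0,0,0,1, 3.2,0,-0.4,0,0,0,1, 3.2,0.1,-0.4,0,0,0,1, 3.1,0,-0.4,0,0,0,1, 3.1,0.1,-0.4,0,0,0,1]'; python3 -m jog '[0,0,0,0,0,0,1]'; python3 go.py 0 5; python3 - <<'E'
from bench import r
from h import *
for n in ["wrist"]:
    f=r.grab_frame(n); pickle.dump(f,open(n+"2.pkl","wb")); cv2.imwrite(f"pics/{n}2.png",f["img"])
E
```

```text
clock: 2.75
tcp_pos: [0.4982, -0.0677, 0.0935]
tool_rot: [[0.138, 0.974, 0.181], [-0.598, 0.228, -0.769], [-0.79, -0.002, 0.613]]
ft_force: [0.0, -0.0, -0.1]
width: 1.0
clock: 2.83
tcp_pos: [0.4947, -0.0712, 0.0908]
tool_rot: [[0.129, 0.975, 0.182], [-0.602, 0.223, -0.767], [-0.788, -0.011, 0.616]]
ft_force: [-2.0, -0.2, 0.2]
width: 0.997
5 rows: cm [1.17 0.04 0.05] deg [0.13 0.   0.05] | |d|mm 11.7 ang 0.14
[ 0.4947 -0.0712  0.0908] -> [ 0.5045 -0.108   0.0465]
[[0.497, -0.079, 0.082]]
```

View pics/wrist2.png

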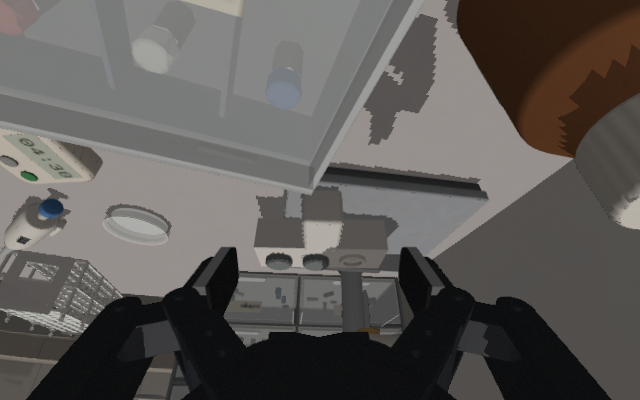

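```bash
python3 -c "
from h import *
f=load('top0.pkl')
for q in [(325,216),(322,222),(318,225),(310,222),(277,232),(350,300),(330,250),(353,296)]: print(q,dep(f,*q).round(3))
g=load('wrist2.pkl')
for q in [(310,180),(300,188),(200,170),(400,30)]: print(q,dep(g,*q).round(3))
s=load('wrist1.pkl')
for q in [(415,60),(432,95)]: print('bottle',dep(s,*q).round(3))
"
```

```text
(325, 216) [ 0.479 -0.041  0.063]
(322, 222) [ 0.469 -0.029  0.063]
(318, 225) [ 0.467 -0.018  0.061]
(310, 222) [ 0.481 -0.004  0.058]
(277, 232) [0.49  0.074 0.06 ]
(350, 300) [ 0.284 -0.014  0.063]
(330, 250) [ 0.403 -0.02   0.06 ]
(353, 296) [ 0.289 -0.024  0.06 ]
(310, 180) [ 0.483 -0.039  0.06 ]
(300, 188) [ 0.48  -0.047  0.06 ]
(200, 170) [ 0.432 -0.044  0.06 ]
(400, 30) [0.493 0.034 0.062]
bottle [0.542 0.052 0.079]
bottle [0.553 0.045 0.11 ]
```

```bash
sed -i 's/^yawc=.*/yawc=np.radians(-77.5); LEAN=np.radians(34)/; s/^G=.*/G=np.array([.504,-.105,.0445])/' go.py;  python3 go.py .03 4
```

```text
4 rows: cm [0.77 0.   0.05] deg [0.16 1.   0.03] | |d|mm 7.7 ang 1.01
[ 0.496  -0.0694  0.0929] -> [ 0.5004 -0.0886  0.0694]
[[0.497, -0.074, 0.087]]
```

```bash
python3 -m jog '[0.8,0,0,0.2,1,0,0.6, 0.8,0,0.1,0.2,1,0,0.6, 0.7,0,0,0.2,1,0,0.6, 0.8,0,0.1,0,1,0,0.6, 0,0,0,0,0,0,0.6]'; python3 go.py 0 4;python3 - <<'E'
from bench import r
from h import *
for n in ["wrist","top"]:
    f=r.grab_frame(n); pickle.dump(f,open(n+"3.pkl","wb")); cv2.imwrite(f"pics/{n}3.png",f["img"])
crop(f,"pics/top3c.png",250,110,420,240,4)
E
```

```text
clock: 3.3
tcp_pos: [0.5029, -0.0874, 0.0715]
tool_rot: [[0.125, 0.976, 0.178], [-0.543, 0.217, -0.811], [-0.83, 0.004, 0.557]]
ft_force: [-0.4, -0.1, -0.4]
width: 0.595
4 rows: cm [ 0.8  -0.07 -0.02] deg [-0.03 -0.04 -0.06] | |d|mm 8.1 ang 0.07
[ 0.5029 -0.0874  0.0715] -> [ 0.504  -0.105   0.0445]
[[0.503, -0.092, 0.065]]
```

View pics/wrist3.png

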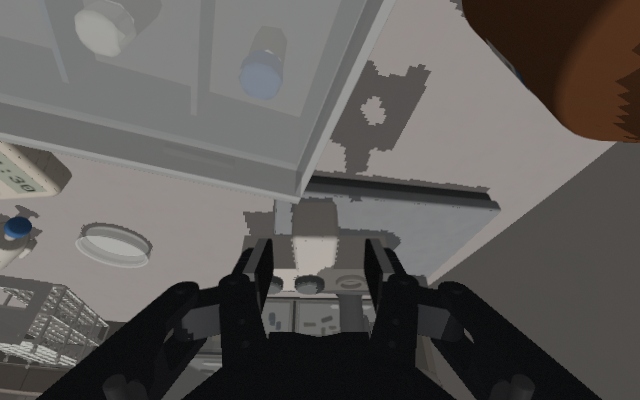

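View pics/top3c.png

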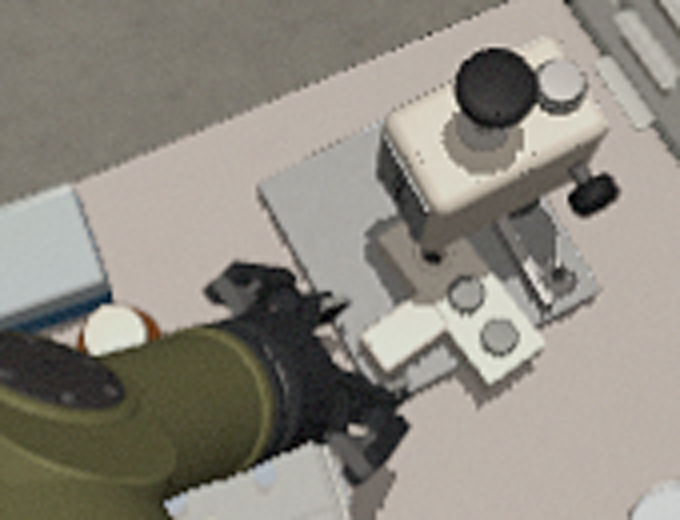

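```bash
python3 -m jog '[0.8,-0.1,0,0,0,0,0.6, 0.8,0,0,0,0,0,0.6, 0.8,-0.1,0,0,0,0,0.6]'; python3 -m jog '[0.5,0,0,0,0,0,0.6,0,0,0,0,0,0,0.6]';python3 go.py 0 2;python3 - <<'E'
from bench import r
from h import *
for n in ["wrist","scene"]:
    f=r.grab_frame(n); pickle.dump(f,open(n+"4.pkl","wb")); cv2.imwrite(f"pics/{n}4.png",f["img"])
crop(f,"pics/sc4c.png",230,130,450,310,3)
E
```

```text
clock: 3.65
tcp_pos: [0.5038, -0.1, 0.0503]
tool_rot: [[0.125, 0.976, 0.181], [-0.543, 0.22, -0.81], [-0.83, 0.003, 0.557]]
ft_force: [0.1, 0.2, -0.3]
width: 0.604
clock: 3.82
tcp_pos: [0.5031, -0.1041, 0.0455]
tool_rot: [[0.122, 0.976, 0.18], [-0.545, 0.218, -0.81], [-0.83, 0.0, 0.558]]
ft_force: [0.5, 0.1, -0.7]
width: 0.601
2 rows: cm [0.07 0.03 0.02] deg [ 0.02 -0.03 -0.03] | |d|mm 0.8 ang 0.05
[ 0.5031 -0.1041  0.0455] -> [ 0.504  -0.105   0.0445]
[[0.504, -0.105, 0.045]]
```

View pics/wrist4.png

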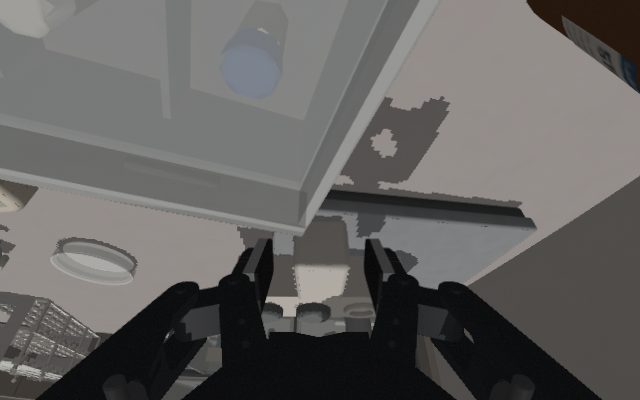

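View pics/sc4c.png

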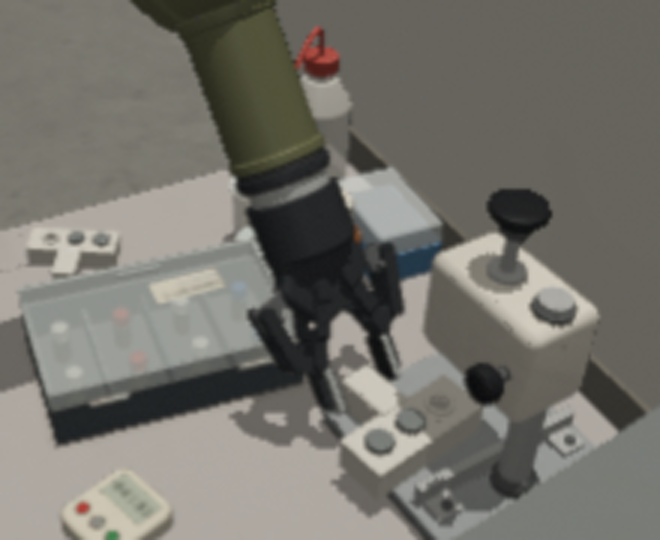

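```bash
python3 - <<'E'
from plan import *
from bench import r
f=load("wrist4.pkl"); s=r.sense(); p=s["tcp_pos"];R=s["tool_rot"]
print("tcp",proj(f,p),"tip",proj(f,p+.017*R[:,0]))
print("tongue top front corners", [dep(f,u,v).round(4) for u,v in [(298,262),(347,264),(322,275),(322,250),(322,230)]])
print("tips",[dep(f,u,v).round(4) for u,v in [(266,245),(371,245),(262,260),(378,260)]])
E
```

```text
tcp [320.11403628 269.02615519] tip [319.97484135 252.99409872]
tongue top front corners [array([ 0.4917, -0.0988,  0.0458]), array([ 0.5155, -0.0944,  0.0465]), array([ 0.5049, -0.1034,  0.0494]), array([ 0.5032, -0.0954,  0.0396]), array([ 0.5031, -0.0947,  0.0282])]
tips [array([ 0.4752, -0.1004,  0.0374]), array([ 0.527 , -0.0886,  0.0376]), array([ 0.4742, -0.0931,  0.0494]), array([ 0.5259, -0.0808,  0.0498])]
```

```bash
python3 -m jog '[0.3,0.2,0,0,0,0,0.6,0,0,0,0,0,0,0.5,0,0,0,0,0,0,0.4]'; python3 -m jog '[0,0,0,0,0,0,0.37,0,0,0,0,0,0,0.34,0,0,0,0,0,0,0.3,0,0,0,0,0,0,0.2,0,0,0,0,0,0,0]';  python3 -m jog '[0,0,0,0,0,0,0,0,0,0,0,0,0,0]'; python3 - <<'E'
from bench import r
from h import *
for n in ["wrist","scene","top"]:
    f=r.grab_frame(n); pickle.dump(f,open(n+"5.pkl","wb")); cv2.imwrite(f"pics/{n}5.png",f["img"])
crop(load("scene5.pkl"),"pics/sc5c.png",310,180,450,300,5)
crop(load("top5.pkl"),"pics/top5c.png",300,110,420,220,6)
E
```

```text
clock: 4.17
tcp_pos: [0.5068, -0.1041, 0.0442]
tool_rot: [[0.125, 0.976, 0.18], [-0.543, 0.219, -0.81], [-0.83, 0.003, 0.558]]
ft_force: [-0.3, -0.8, 0.7]
width: 0.405
clock: 4.58
tcp_pos: [0.5063, -0.1043, 0.0445]
tool_rot: [[0.124, 0.976, 0.18], [-0.544, 0.218, -0.81], [-0.83, 0.003, 0.558]]
ft_force: [-3.6, 1.7, 5.4]
width: 0.318
clock: 4.75
tcp_pos: [0.5063, -0.1043, 0.0445]
tool_rot: [[0.124, 0.976, 0.18], [-0.544, 0.218, -0.81], [-0.83, 0.003, 0.558]]
ft_force: [-3.5, 1.7, 5.7]
width: 0.318
```

View pics/sc5c.png

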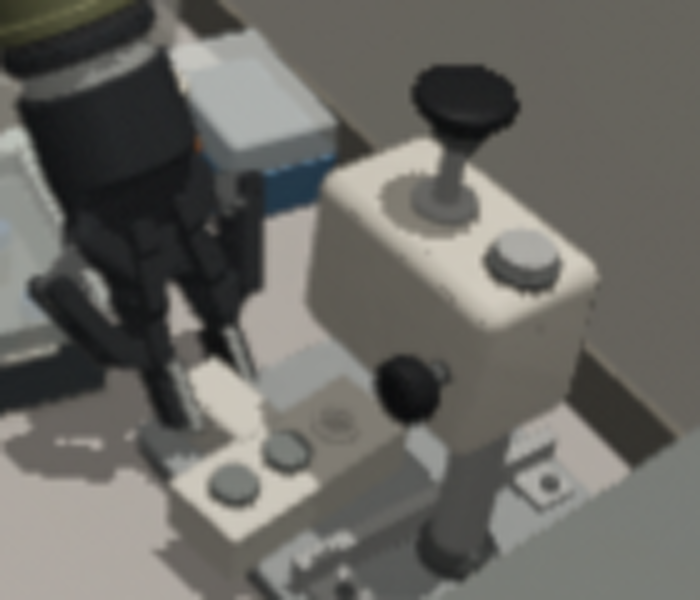

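View pics/top5c.png

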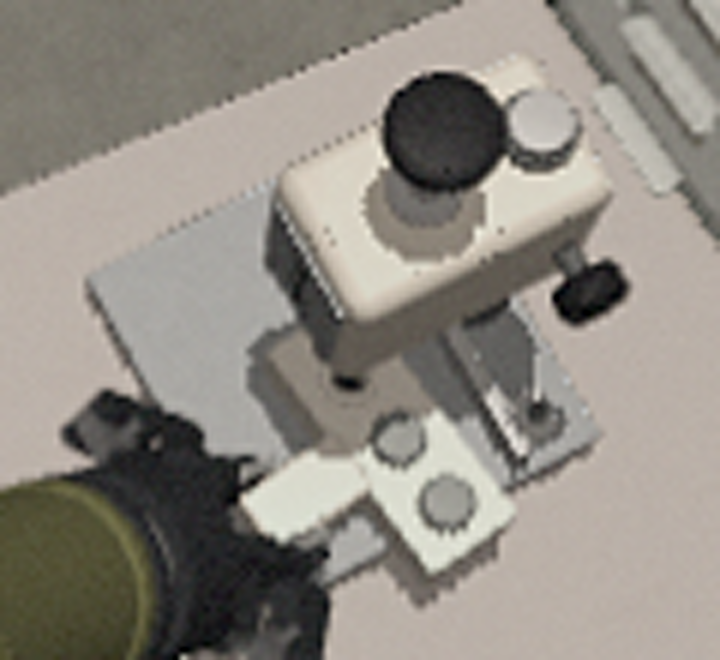

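```bash
cat > mv.py <<'E'
from plan import *
from bench import r
import sys
# target x y z dyaw(deg, abs yaw target of tool) N
x,y,z,yaw,N=[float(v) for v in sys.argv[1:6]]
s=r.sense();p=s["tcp_pos"];R=s["tool_rot"]
cur=np.degrees(np.arctan2(R[1,1],R[0,1]))-90
R1=Ro.from_euler("z",yaw-cur,degrees=True).as_matrix()@R
print("yaw",cur.round(2),"lean",np.degrees(np.arcsin(np.hypot(R[0,0],R[1,0]))).round(2),"roll z of y",R[2,1].round(4),"p",p.round(4),"F",s["ft_force"].round(1),"T",s["torque"].round(2))
steps(p,R,np.array([x,y,z]),R1,int(N))
print("R",R.round(3).tolist())
E
python3 mv.py .5316 -.1188 .0445 -85.9 10
```

```text
yaw -77.4 lean 33.91 roll z of y 0.0025 p [ 0.5062 -0.1043  0.0444] F [-3.4  1.   5.5] T [ 0.18  0.76 -0.51]
10 rows: cm [0.1  0.23 0.15] deg [ 0.71 -0.   -0.47] | |d|mm 2.9 ang 0.85
R [[0.124, 0.976, 0.18], [-0.544, 0.218, -0.81], [-0.83, 0.002, 0.558]]
```

```bash
python3 -m jog '[0.1,0.23,0.15,0.7,0,-0.47,0,0.1,0.23,0.15,0.7,0,-0.47,0,0.1,0.23,0.15,0.7,0,-0.47,0,0.1,0.23,0.15,0.7,0,-0.47,0,0.1,0.23,0.15,0.7,0,-0.47,0]'; python3 mv.py .5316 -.1188 .0445 -85.9 5
```

```text
clock: 5.32
tcp_pos: [0.5191, -0.1106, 0.0445]
tool_rot: [[0.083, 0.989, 0.119], [-0.551, 0.145, -0.822], [-0.83, 0.002, 0.557]]
ft_force: [-4.6, 2.6, 6.2]
width: 0.316
yaw -81.66 lean 33.87 roll z of y 0.0022 p [ 0.5191 -0.1106  0.0445] F [-4.6  2.6  6.2] T [ 0.23  0.93 -0.63]
5 rows: cm [0.11 0.23 0.16] deg [ 0.7  -0.   -0.47] | |d|mm 3.0 ang 0.85
R [[0.083, 0.989, 0.119], [-0.551, 0.145, -0.822], [-0.83, 0.002, 0.557]]
```

```bash
python3 -m jog '[0.11,0.23,0.16,0.7,0,-0.47,0,0.11,0.23,0.16,0.7,0,-0.47,0,0.11,0.23,0.16,0.7,0,-0.47,0,0.11,0.23,0.16,0.7,0,-0.47,0,0.1,0.23,0.16,0.7,0,-0.47,0]'; python3 mv.py .5319 -.1228 .0445 -85.9 5;  python3 - <<'E'
from bench import r
from h import *
for n in ["wrist","scene","top"]:
    f=r.grab_frame(n); pickle.dump(f,open(n+"6.pkl","wb")); cv2.imwrite(f"pics/{n}6.png",f["img"])
crop(load("scene6.pkl"),"pics/sc6c.png",330,200,450,300,6)
crop(load("top6.pkl"),"pics/top6c.png",300,110,420,220,6)
E
```

```text
clock: 5.73
tcp_pos: [0.5318, -0.1186, 0.0445]
tool_rot: [[0.042, 0.997, 0.059], [-0.555, 0.072, -0.828], [-0.83, 0.002, 0.557]]
ft_force: [-3.6, 4.3, 6.2]
width: 0.313
yaw -85.86 lean 33.85 roll z of y 0.0023 p [ 0.5318 -0.1186  0.0445] F [-3.6  4.3  6.2] T [ 0.38  0.84 -0.57]
5 rows: cm [ 0.05 -0.    0.07] deg [ 0.01 -0.   -0.  ] | |d|mm 0.8 ang 0.01
R [[0.042, 0.997, 0.059], [-0.555, 0.072, -0.828], [-0.83, 0.002, 0.557]]
```

View pics/sc6c.png

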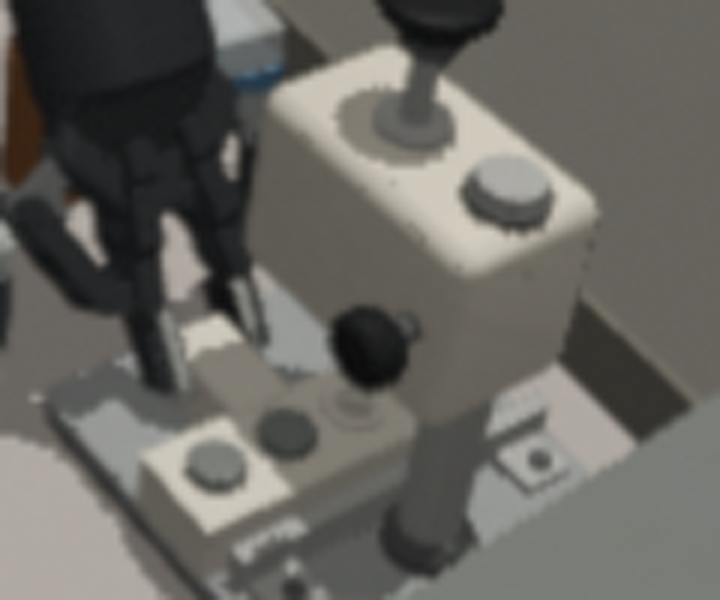

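View pics/top6c.png

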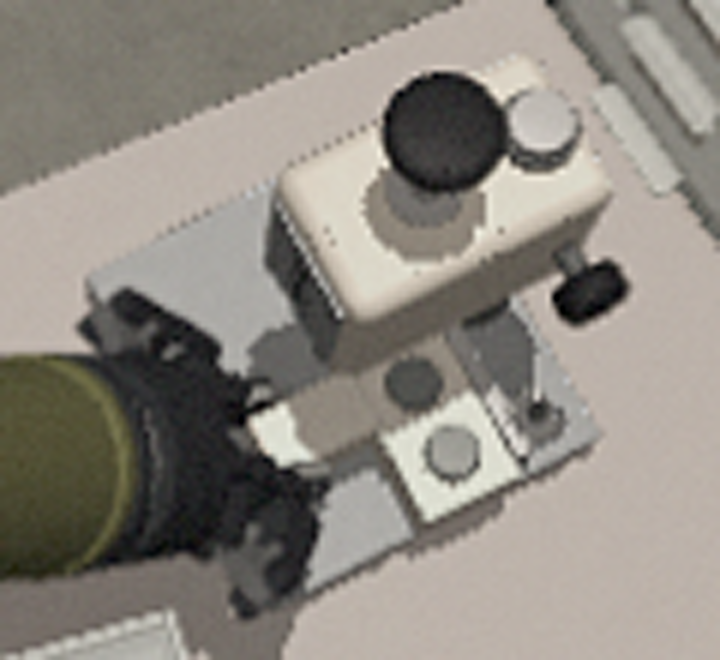

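View pics/wrist6.png

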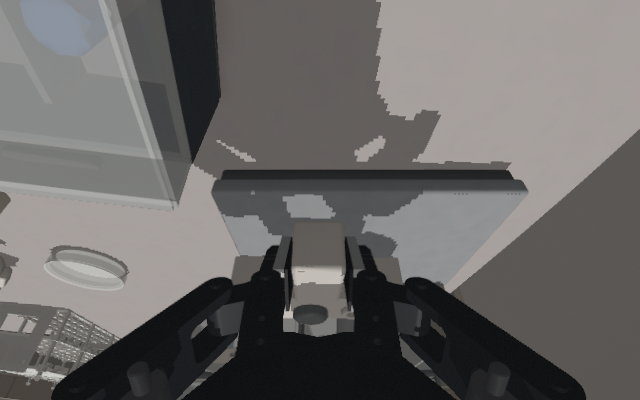

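```bash
cat > fit6.py <<'E'
from fit import *
s6=lambda x,y:(S,(x+.5)/6-.5+330,(y+.5)/6-.5+200)
st=[(t(92,282),(-.092,.08,.02)),(t(272,612),(-.092,-.08,.02)),(t(598,437),(.062,-.08,.02)),(t(445,130),(0,0,.25)),(s(515,95),(0,0,.25))]
a=fit(st,[.55,-.18,-1.3])
ca=[(t(414,382),(0,-.004,.056)),(t(453,452),(0,-.036,.056)),(t(525,473),(.021,-.055,.048)),(t(430,523),(-.021,-.055,.048)),
 (s6(217,461),(0,-.036,.056)),(s6(287,430),(0,-.004,.056)),(s6(353,405),(0,.028,.052))]
for o in (ca,ca[:4],ca[4:]):
    b=fit(o,[.55,-.2,-1.5])
    R=np.array([[np.cos(a[2]),-np.sin(a[2])],[np.sin(a[2]),np.cos(a[2])]])
    print("in stand mm",(R.T@(b[:2]-a[:2])*1e3).round(1))
E
python3 fit6.py
```

```text
[ 0.5616 -0.1789] -85.75
[[-1.3, -0.6], [0.2, 0.6], [1.0, 0.4], [0.4, -0.0], [0.3, -1.5]]
[ 0.535  -0.1777] -85.89
[[0.2, 0.3], [0.4, 0.2], [-0.4, 0.4], [0.1, 0.2], [0.5, 0.1], [0.3, -0.4], [0.2, -0.4]]
in stand mm [ -3.1 -26.4]
[ 0.5356 -0.1774] -85.35
[[-0.0, 0.1], [0.3, -0.1], [-0.4, 0.0], [0.1, -0.0]]
in stand mm [ -3.4 -25.8]
[ 0.534  -0.1781] -87.03
[[-0.0, 0.1], [-0.0, -0.1], [0.1, 0.0]]
in stand mm [ -2.9 -27.4]
```

```bash
python3 -c "
from h import *
f=load('wrist6.pkl'); crop(f,'pics/w6c.png',205,160,365,270,5); crop(f,'pics/w6d.png',385,160,545,270,5)"
```

```text
(no output)
```

View pics/w6c.png

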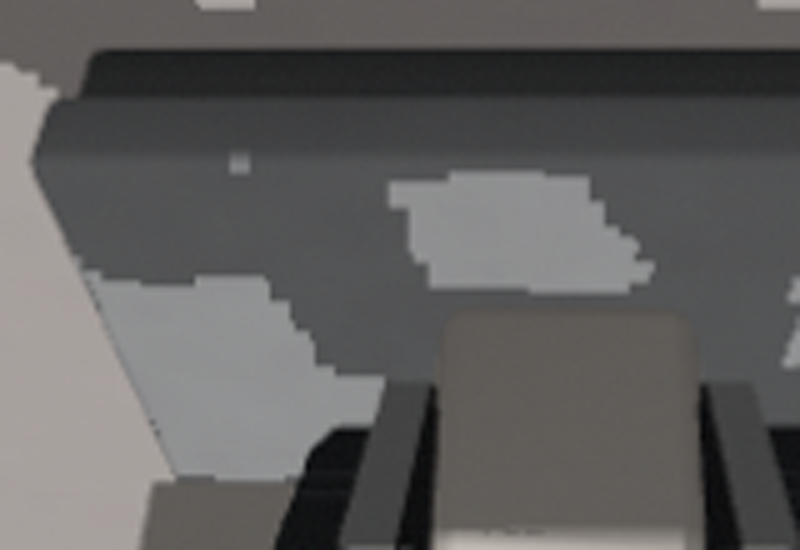

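View pics/w6d.png

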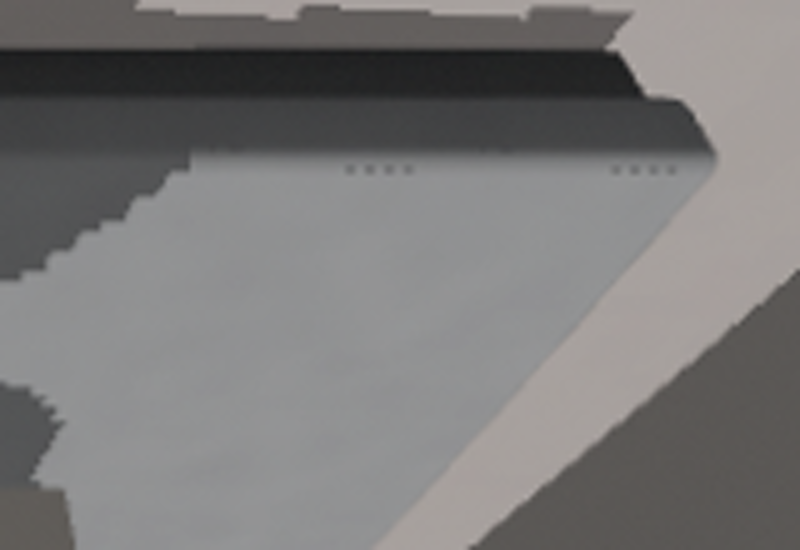

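```bash
python3 - <<'E'
from h import *
f=load("wrist6.pkl")
w=lambda x,y,o:((x+.5)/5-.5+o,(y+.5)/5-.5+160)
L=atz(f,*w(33,160,205),.02);Rr=atz(f,*w(715,158,385),.02)
a=atz(f,*w(440,314,205),.021);b=atz(f,*w(693,314,205),.021)
e=(Rr-L);print("len",np.linalg.norm(e),"yaw",np.degrees(np.arctan2(e[1],e[0]))-90); e/=np.linalg.norm(e)
m=(L+Rr)/2;c=(a+b)/2
print("tongue w",np.linalg.norm(b-a),"y of tongue",(c-m)@e, "x from front",np.cross(e,(c-m))[2], "tongue yaw",np.degrees(np.arctan2((b-a)[1],(b-a)[0]))-90)
print(m,c)
E
```

```text
len 0.15499925289556923 yaw -85.89850197433553
tongue w 0.027690086018525427 y of tongue -0.02606014187703506 x from front -0.02503124331027837 tongue yaw -86.09361948231604
[ 0.55522525 -0.08462429  0.02      ] [ 0.53102218 -0.11145534  0.021     ]
```

```bash
python3 -m jog '[0.06,-0.09,0.09,0,0,0,0,0.05,-0.09,0.08,0,0,0,0,0.05,0,0.08,0,0,0,0,0,0,0,0,0,0,0]'; python3 mv.py .5319 -.1228 .0445 -85.9 5;
```

```text
clock: 6.22
tcp_pos: [0.5313, -0.1214, 0.0445]
tool_rot: [[0.046, 0.997, 0.06], [-0.555, 0.075, -0.829], [-0.831, 0.004, 0.556]]
ft_force: [1.9, 3.5, 3.2]
width: 0.309
yaw -85.68 lean 33.81 roll z of y 0.0045 p [ 0.5313 -0.1214  0.0445] F [1.9 3.5 3.2] T [ 0.67 -0.03  0.4 ]
5 rows: cm [0.02 0.01 0.02] deg [ 0.04 -0.   -0.02] | |d|mm 0.3 ang 0.04
R [[0.046, 0.997, 0.06], [-0.555, 0.075, -0.829], [-0.831, 0.004, 0.556]]
```

```bash
python3 -m jog '[0.06,-0.05,0.08,0,0,0,0,0.05,-0.05,0.08,0,0,0,0,0,0,0,0,0,0,0]'; python3 mv.py .5319 -.1228 .0445 -85.9 5;
```

```text
clock: 6.47
tcp_pos: [0.5312, -0.1215, 0.0445]
tool_rot: [[0.047, 0.997, 0.061], [-0.553, 0.077, -0.83], [-0.832, 0.006, 0.555]]
ft_force: [0.8, 8.6, 6.3]
width: 0.313
yaw -85.59 lean 33.71 roll z of y 0.0056 p [ 0.5312 -0.1215  0.0445] F [0.8 8.6 6.3] T [1.14 0.15 0.26]
5 rows: cm [0.02 0.01 0.02] deg [ 0.05 -0.   -0.03] | |d|mm 0.3 ang 0.06
R [[0.047, 0.997, 0.061], [-0.553, 0.077, -0.83], [-0.832, 0.006, 0.555]]
```

```bash
python3 -m jog '[0.06,0,0.08,0,0,0,0,0,0,0,0,0,0,0]'; python3 - <<'E'
from bench import r
from h import *
for n in ["wrist","scene","top"]:
    f=r.grab_frame(n); pickle.dump(f,open(n+"7.pkl","wb"))
crop(load("scene7.pkl"),"pics/sc7c.png",330,200,450,300,6)
crop(load("top7.pkl"),"pics/top7c.png",340,150,420,210,10)
crop(load('wrist7.pkl'),'pics/w7c.png',205,160,365,270,5)
E
```

```text
clock: 6.63
tcp_pos: [0.5312, -0.1215, 0.0445]
tool_rot: [[0.047, 0.997, 0.061], [-0.552, 0.077, -0.83], [-0.832, 0.005, 0.554]]
ft_force: [-0.4, 11.2, 9.2]
width: 0.312
```

View pics/sc7c.png

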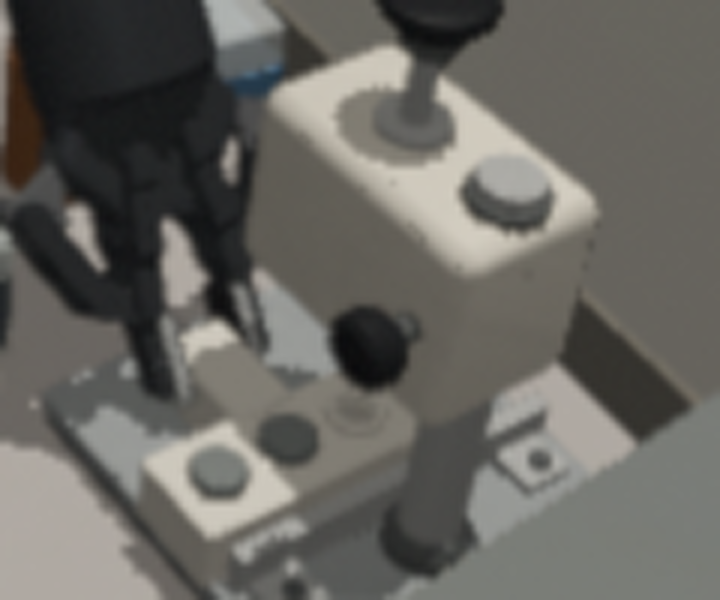

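View pics/top7c.png

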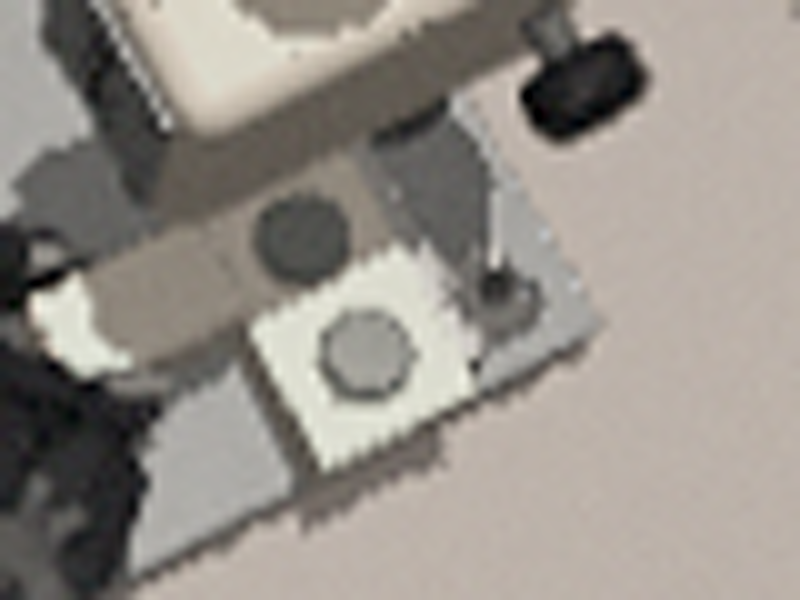

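View pics/w7c.png

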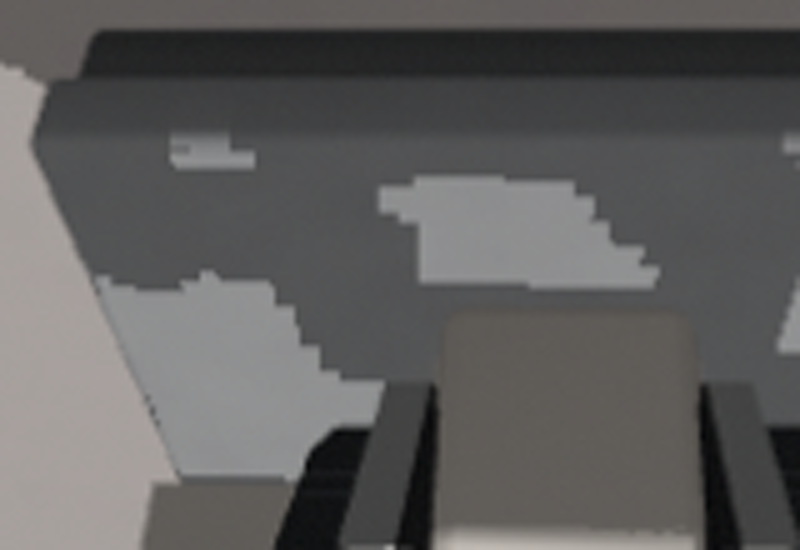

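```bash
cat > chk.py <<'E'
from fit import *
import sys
t10=lambda x,y:(T,(x+.5)/10-.5+340,(y+.5)/10-.5+150)
st=[(t(92,282),(-.092,.08,.02)),(t(272,612),(-.092,-.08,.02)),(t(598,437),(.062,-.08,.02)),(t(445,130),(0,0,.25)),(s(515,95),(0,0,.25))]
def rep(obs):
    a=fit(st,[.55,-.18,-1.3]); b=fit(obs,[.55,-.2,-1.5])
    R=np.array([[np.cos(a[2]),-np.sin(a[2])],[np.sin(a[2]),np.cos(a[2])]])
    print("in stand mm",(R.T@(b[:2]-a[:2])*1e3).round(1), "dyaw",np.degrees(b[2]-a[2]).round(2))
E
python3 - <<'E'
from chk import *
rep([(t10(303,237),(0,-.004,.056)),(t10(367,355),(0,-.036,.056)),(t10(327,470),(-.021,-.055,.048))])
E
python3 -m jog '[-0.06,-0.15,-0.08,0,0,0,0,0,-0.15,0,0,0,0,0,0,0,0,0,0,0,0]'; python3 mv.py .5319 -.1228 .0445 -85.9 5
```

```text
[ 0.5616 -0.1789] -85.75
[[-1.3, -0.6], [0.2, 0.6], [1.0, 0.4], [0.4, -0.0], [0.3, -1.5]]
[ 0.5346 -0.1802] -86.37
[[-0.1, 0.0], [0.2, -0.2], [-0.1, 0.1]]
in stand mm [ -0.7 -27. ] dyaw -0.61
clock: 7.03
tcp_pos: [0.5292, -0.122, 0.0446]
tool_rot: [[0.05, 0.997, 0.062], [-0.553, 0.08, -0.829], [-0.832, 0.007, 0.555]]
ft_force: [3.7, 5.5, 2.9]
width: 0.316
yaw -85.44 lean 33.74 roll z of y 0.0072 p [ 0.5292 -0.122   0.0446] F [3.7 5.5 2.9] T [ 1.13 -0.51  1.01]
5 rows: cm [0.01 0.05 0.02] deg [ 0.08 -0.   -0.05] | |d|mm 0.6 ang 0.09
R [[0.05, 0.997, 0.062], [-0.553, 0.08, -0.829], [-0.832, 0.007, 0.555]]
```

```bash
python3 -m jog '[0.06,0.03,0.08,0,0,0,0,0,0,0,0,0,0,0]'; python3 - <<'E'
from bench import r
from h import *
for n in ["top","scene","wrist"]:
    f=r.grab_frame(n); pickle.dump(f,open(n+"8.pkl","wb"))
crop(load("top8.pkl"),"pics/top8c.png",340,150,420,210,10)
crop(load("scene8.pkl"),"pics/sc8c.png",340,240,420,300,10)
E
```

```text
clock: 7.2
tcp_pos: [0.5293, -0.122, 0.0445]
tool_rot: [[0.049, 0.997, 0.063], [-0.553, 0.079, -0.83], [-0.832, 0.006, 0.555]]
ft_force: [0.7, 10.2, 7.2]
width: 0.315
```

View pics/top8c.png

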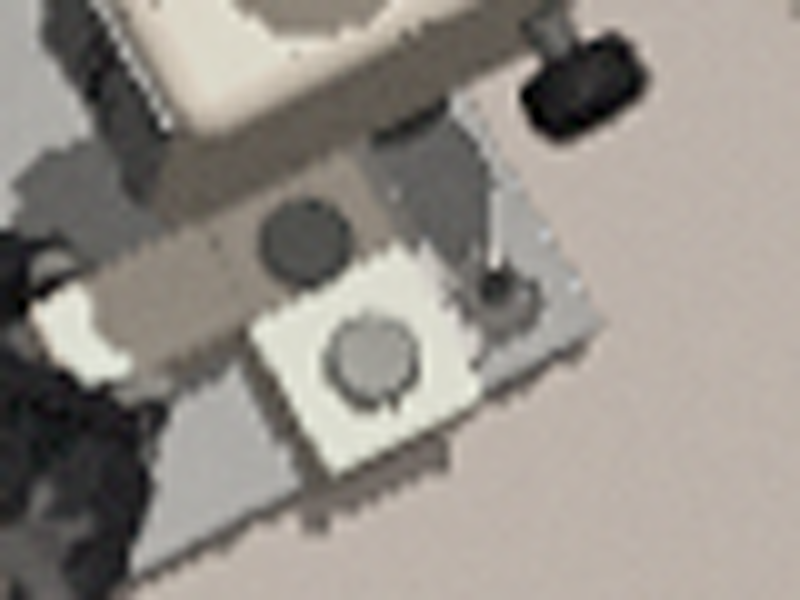

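View pics/sc8c.png

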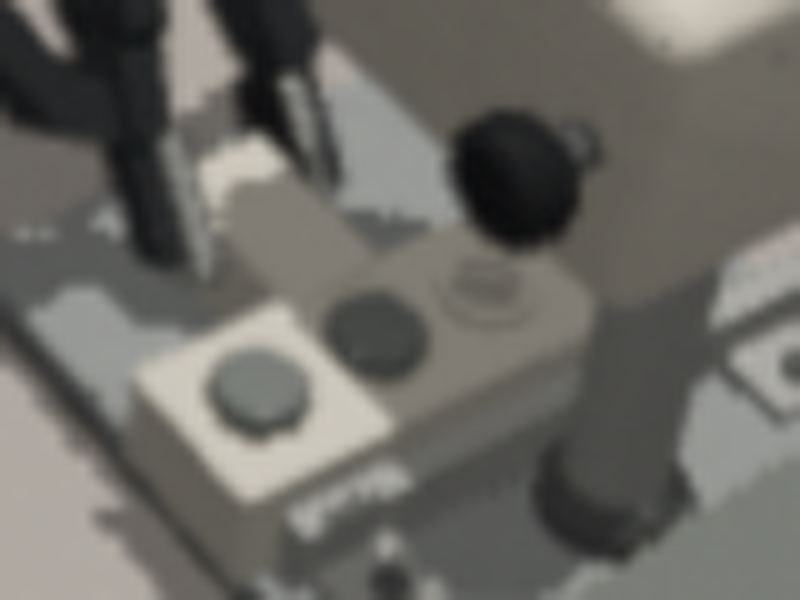

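```bash
python3 - <<'E'
from chk import *
o=[(t10(305,240),(0,-.004,.056)),(t10(372,361),(0,-.036,.056)),(t10(340,473),(-.021,-.055,.048))]
s8=lambda x,y:(S,(x+.5)/10-.5+340,(y+.5)/10-.5+240)
q=[(s8(378,330),(0,-.004,.056)),(s8(260,385),(0,-.036,.056)),(s8(487,287),(0,.028,.052))]
rep(o);rep(o+q)
E
python3 -c "
from h import *
crop(load('wrist8.pkl'),'pics/w8.png',200,150,540,290,2)"
```

```text
[ 0.5616 -0.1789] -85.75
[[-1.3, -0.6], [0.2, 0.6], [1.0, 0.4], [0.4, -0.0], [0.3, -1.5]]
[ 0.5333 -0.1799] -84.0
[[-0.1, 0.2], [0.3, -0.5], [-0.3, 0.3]]
in stand mm [ -1.1 -28.3] dyaw 1.75
[ 0.5616 -0.1789] -85.75
[[-1.3, -0.6], [0.2, 0.6], [1.0, 0.4], [0.4, -0.0], [0.3, -1.5]]
[ 0.5324 -0.1808] -85.54
[[0.4, 0.4], [0.5, -0.1], [-0.4, 0.6], [0.2, -0.3], [0.5, -0.1], [0.1, -0.3]]
in stand mm [ -0.3 -29.3] dyaw 0.21
```

View pics/w8.png

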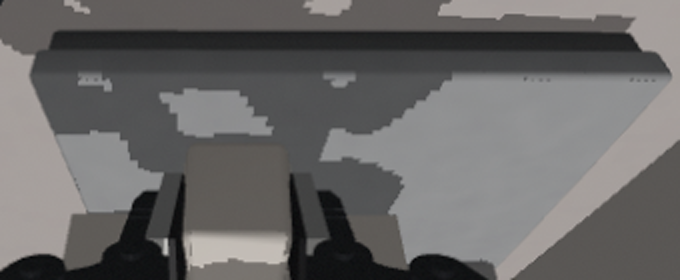

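```bash
python3 - <<'E'
from h import *
f=load("wrist8.pkl")
w=lambda x,y:((x+.5)/2-.5+200,(y+.5)/2-.5+150)
L=atz(f,*w(31.5,73),.02);Rr=atz(f,*w(671,76),.02)
a=atz(f,*w(187,147),.021);b=atz(f,*w(288,147.5),.021)
e=(Rr-L);print("len",np.linalg.norm(e)); e/=np.linalg.norm(e)
m=(L+Rr)/2;c=(a+b)/2
print((c-m)@e, np.cross(e,(c-m))[2],np.degrees(np.arctan2(e[1],e[0]))-90,np.degrees(np.arctan2((b-a)[1],(b-a)[0]))-90)
E
python3 -m jog '[-0.03,0,-0.04,0,0,0,0.34,0,0,0,0,0,0,0.38,0,0,0,0,0,0,0.42,0,0,0,0,0,0,0.46]';python3 mv.py .5319 -.1228 .0445 -85.9 5
```

```text
len 0.1549089870879481
-0.028523265006654995 -0.02940472021400158 -86.22527642981515 -86.53586472521577
clock: 7.68
tcp_pos: [0.5258, -0.126, 0.0438]
tool_rot: [[0.041, 0.997, 0.058], [-0.556, 0.071, -0.828], [-0.83, 0.001, 0.558]]
ft_force: [0.2, 0.7, -0.5]
width: 0.46
yaw -85.91 lean 33.91 roll z of y 0.0013 p [ 0.5258 -0.126   0.0438] F [ 0.2  0.7 -0.5] T [ 0.6   0.04 -0.02]
5 rows: cm [-0.04  0.13 -0.04] deg [-0.  0.  0.] | |d|mm 1.4 ang 0.0
R [[0.041, 0.997, 0.058], [-0.556, 0.071, -0.828], [-0.83, 0.001, 0.558]]
```

```bash
python3 -m jog '[0,0.3,0,0,0,0,0.5,0,0,0,0,0,0,0.6]';python3 -m jog '[-1,0,0,0,0,0,0.6,-1.5,0,0,0,0,0,0.6,-2,0,0,0,0,0,0.6,-2,0,0,0,0,0,0.6]'; python3 -m jog '[-2.5,0,0,0,0,0,0.6,-2.5,0,0,0,0,0,0.6]'; python3 - <<'E'
from bench import r
from h import *
for n in ["top","scene","wrist"]:
    f=r.grab_frame(n); pickle.dump(f,open(n+"9.pkl","wb"))
cv2.imwrite("pics/wrist9.png",f["img"])
crop(f,"pics/w9c.png",240,130,400,250,5)
crop(load("top9.pkl"),"pics/top9c.png",340,150,420,210,10)
crop(load("scene9.pkl"),"pics/sc9c.png",330,200,450,300,6)
E
```

```text
clock: 7.85
tcp_pos: [0.5301, -0.1251, 0.0442]
tool_rot: [[0.043, 0.997, 0.059], [-0.556, 0.073, -0.828], [-0.83, 0.003, 0.557]]
ft_force: [0.8, 0.4, 0.5]
width: 0.596
clock: 8.18
tcp_pos: [0.5267, -0.0882, 0.0991]
tool_rot: [[0.042, 0.997, 0.059], [-0.556, 0.073, -0.828], [-0.83, 0.002, 0.557]]
ft_force: [0.5, -0.6, 0.2]
width: 0.6
clock: 8.35
tcp_pos: [0.5245, -0.0602, 0.1411]
tool_rot: [[0.043, 0.997, 0.059], [-0.556, 0.073, -0.828], [-0.83, 0.003, 0.557]]
ft_force: [0.1, 0.3, -0.6]
width: 0.601
```

View pics/wrist9.png

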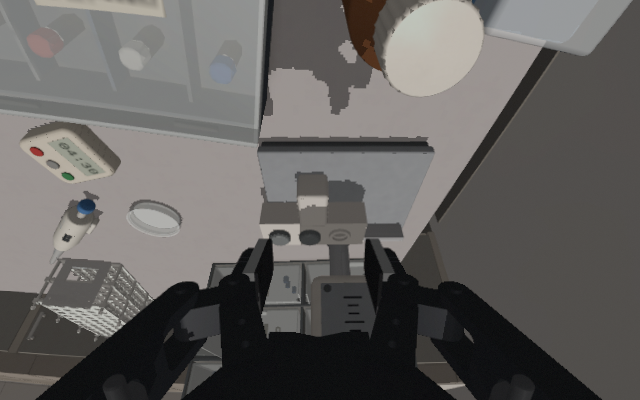

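View pics/top9c.png

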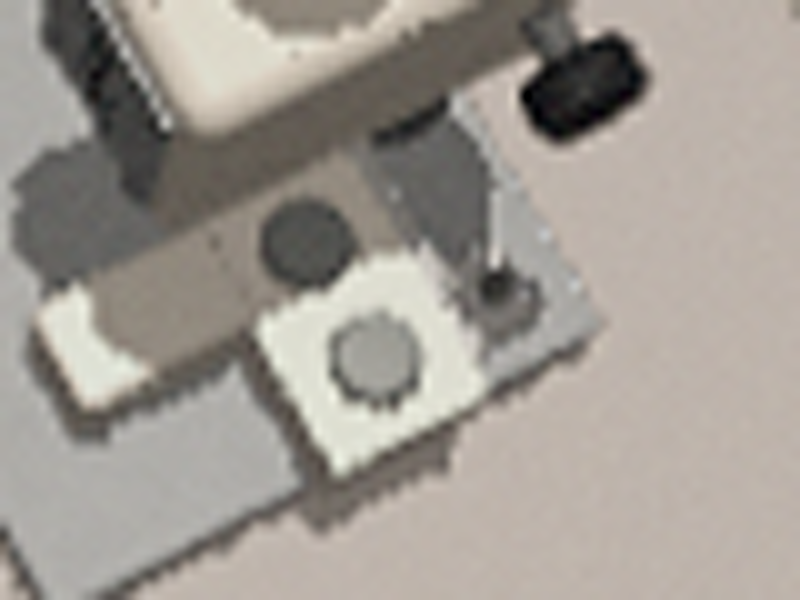

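View pics/w9c.png

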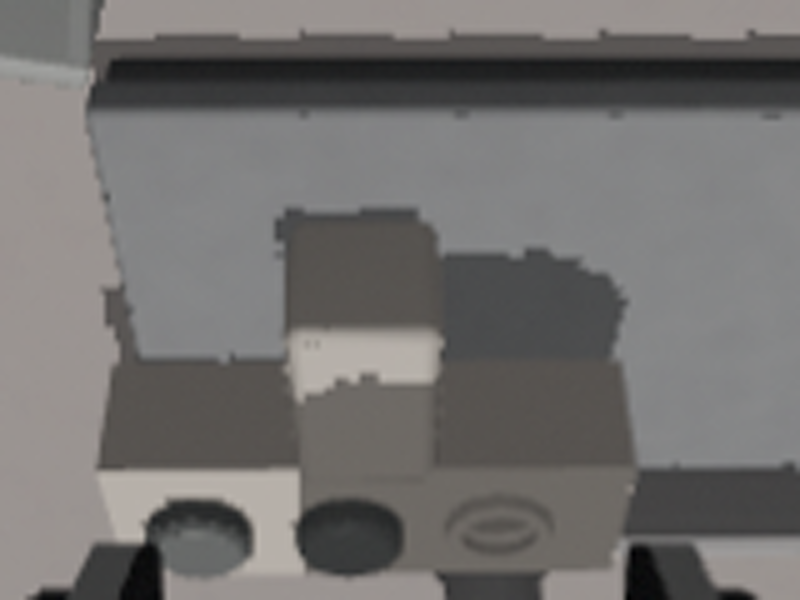

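```bash
python3 -c "
from h import *
crop(load('wrist9.pkl'),'pics/w9d.png',320,130,450,250,6)"; python3 - <<'E'
from chk import *
W=load("wrist9.pkl")
w=lambda x,y:(W,(x+.5)/5-.5+240,(y+.5)/5-.5+130)
rep([(t10(307,241),(0,-.004,.056)),(t10(376,358),(0,-.036,.056)),(t10(340,473),(-.021,-.055,.048)),(t10(90,408),(-.066,-.014,.05)),(t10(35,325),(-.066,.014,.05))])
b=fit([(w(500,525),(0,.028,.052)),(w(350,540),(0,-.004,.056)),(w(203,540),(0,-.036,.056)),(w(286,328),(-.066,-.014,.05)),(w(438,328),(-.066,.014,.05)),(w(98,468),(-.021,-.055,.048)),(w(634,466),(-.021,.055,.048)),(w(283,222),(-.066,-.014,.02)),(w(438,222),(-.066,.014,.02))],[.55,-.2,-1.5])
E
```

```text
[ 0.5616 -0.1789] -85.75
[[-1.3, -0.6], [0.2, 0.6], [1.0, 0.4], [0.4, -0.0], [0.3, -1.5]]
[ 0.5331 -0.1811] -84.25
[[0.2, 0.0], [0.4, -0.3], [0.1, 0.2], [-0.1, 0.9], [-0.7, -0.8]]
in stand mm [  0.1 -28.6] dyaw 1.5
[ 0.5325 -0.1772] -85.23
[[0.3, 2.1], [-0.0, 2.8], [-1.2, 3.1], [-0.9, 0.7], [0.7, 0.3], [-0.8, 0.1], [1.2, -0.8], [1.0, -2.6], [-0.3, -2.9]]
```

View pics/w9d.png

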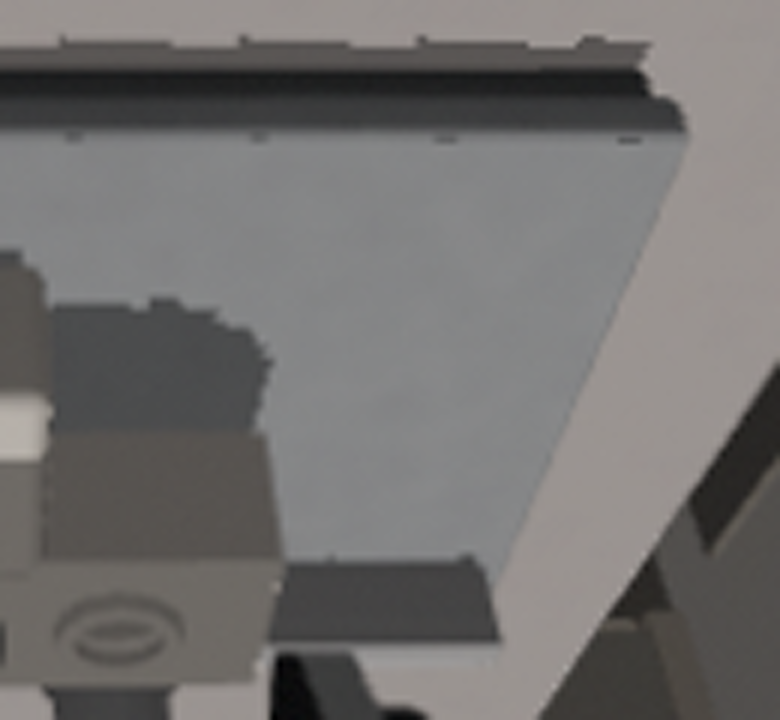

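```bash
python3 - <<'E'
from h import *
f=load("wrist9.pkl")
w=lambda x,y:((x+.5)/5-.5+240,(y+.5)/5-.5+130)
d=lambda x,y:((x+.5)/6-.5+320,(y+.5)/6-.5+130)
L=atz(f,*w(90,106),.02);R=atz(f,*d(688,133),.02);e=R-L;print(np.linalg.norm(e));e/=np.linalg.norm(e);m=(L+R)/2
n=np.array([-e[1],e[0],0])
for nm,p in dict(tl=atz(f,*w(284,224),.02),tr=atz(f,*w(438,224),.02),blk=atz(f,*d(257,432),.02),blk2=atz(f,*w(118,360),.02),fen=atz(f,*d(481,560),.02),fent=atz(f,*d(500,642),.04),bt=atz(f,*d(281,560),.048),bl=atz(f,*w(98,468),.048),port=atz(f,*w(500,525),.052)).items(): print(nm,((p-m)@e*1e3).round(1),((p-m)@n*1e3).round(1))
E
```

```text
0.15610537250406928
tl -45.5 -29.6
tr -16.1 -29.5
blk 23.5 -71.3
blk2 -83.1 -71.4
fen 74.2 -112.4
fent 73.6 -110.8
bt 24.4 -70.7
bl -83.9 -71.2
port -1.9 -86.5
```

```bash
cat > kn.py <<'E'
from plan import *
from bench import r
import sys
x,y,z,lean,N=[float(v) for v in sys.argv[1:6]]
s=r.sense();p=s["tcp_pos"];R=s["tool_rot"]
print("p",p.round(4),"F",s["ft_force"].round(1))
steps(p,R,np.array([x,y,z]),tool(np.radians(-86),np.radians(lean)),int(N))
E
python3 kn.py .53 -.05 .31 0 7
```

```text
p [ 0.5264 -0.0589  0.1415] F [-0.1 -0.5 -0.4]
7 rows: cm [-2.34  0.07  0.69] deg [ 0.03  4.82 -0.07] | |d|mm 24.4 ang 4.82
```

```bash
python3 -m jog '[-2.3,0.1,0.7,0,4.8,0,0.4,-2.3,0.1,0.7,0,4.8,0,0.2,-2.3,0.1,0.7,0,4.8,-0.1,0,-2.3,0,0.7,0,4.8,-0.1,0,-2.4,0.1,0.7,0,4.8,-0.1,0]'; python3 -m jog '[-2.4,0.1,0.7,0,4.8,-0.1,0,-2.4,0.1,0.7,0,4.8,-0.1,0,0,0,0,0,0,0,0]'; python3 kn.py .561 -.178 .31 0 5;python3 - <<'E'
from bench import r
from h import *
for n in ["wrist","top"]:
    f=r.grab_frame(n); pickle.dump(f,open(n+"10.pkl","wb"));cv2.imwrite(f"pics/{n}10.png",f["img"])
E
```

```text
clock: 8.92
tcp_pos: [0.5268, -0.045, 0.2598]
tool_rot: [[0.009, 0.997, 0.072], [-0.167, 0.072, -0.983], [-0.986, -0.003, 0.167]]
ft_force: [1.4, -0.7, -0.9]
width: 0.003
clock: 9.17
tcp_pos: [0.5319, -0.0592, 0.3135]
tool_rot: [[0.003, 0.998, 0.061], [-0.003, 0.061, -0.998], [-1.0, 0.003, 0.004]]
ft_force: [0.2, -2.3, 1.2]
width: 0.001
p [ 0.5319 -0.0592  0.3135] F [ 0.2 -2.3  1.2]
5 rows: cm [0.08 0.43 2.41] deg [-0.1   0.04 -0.03] | |d|mm 24.5 ang 0.11
```

View pics/wrist10.png

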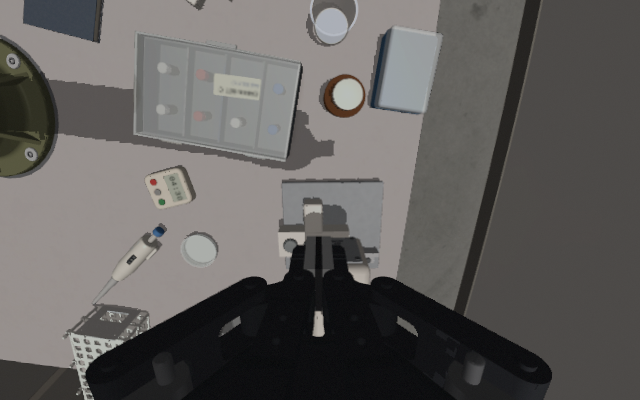

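```bash
python3 -m jog '[0,0.4,2.4,0,0,0,0,0,0.4,2.4,0,0,0,0,0,0.4,2.4,0,0,0,0,0.2,0.4,2.4,0,0,0,0,0.2,0.4,2.4,0,0,0,0]'; python3 -m jog '[0,0,0,0,0,0,0]'; python3 kn.py .561 -.178 .27 0 3;python3 - <<'E'
from bench import r
from h import *
for n in ["scene","top"]:
    f=r.grab_frame(n); pickle.dump(f,open(n+"11.pkl","wb"))
crop(load("scene11.pkl"),"pics/sc11.png",330,140,470,280,5)
crop(load("top11.pkl"),"pics/top11.png",310,80,430,200,5)
E
```

```text
clock: 9.68
tcp_pos: [0.5583, -0.1702, 0.3025]
tool_rot: [[-0.009, 0.997, 0.074], [-0.005, 0.074, -0.997], [-1.0, -0.009, 0.004]]
ft_force: [0.4, 0.5, 0.3]
width: 0.001
clock: 9.77
tcp_pos: [0.5573, -0.1752, 0.302]
tool_rot: [[-0.01, 0.998, 0.066], [-0.009, 0.066, -0.998], [-1.0, -0.011, 0.008]]
ft_force: [-1.7, -0.9, -0.6]
width: -0.001
p [ 0.5573 -0.1752  0.302 ] F [-1.7 -0.9 -0.6]
3 rows: cm [1.07 0.12 0.1 ] deg [-0.07  0.15  0.21] | |d|mm 10.8 ang 0.27
```

View pics/sc11.png

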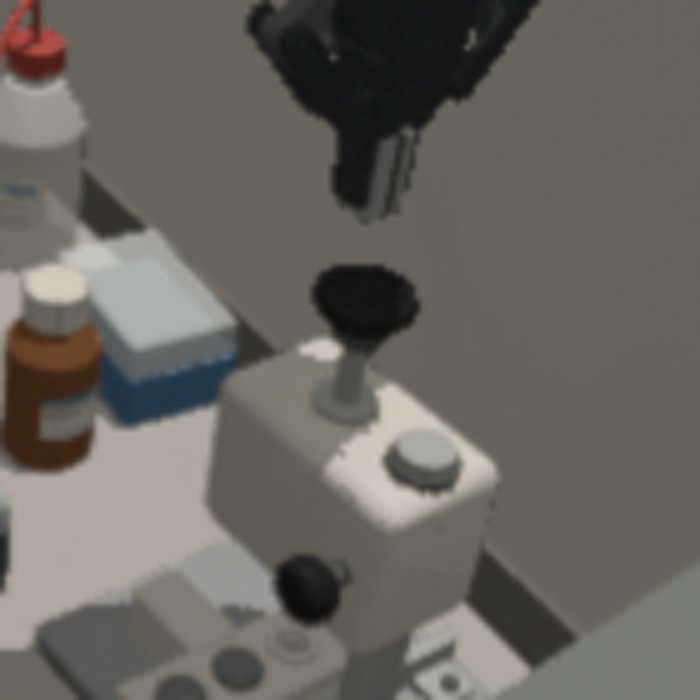

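View pics/top11.png

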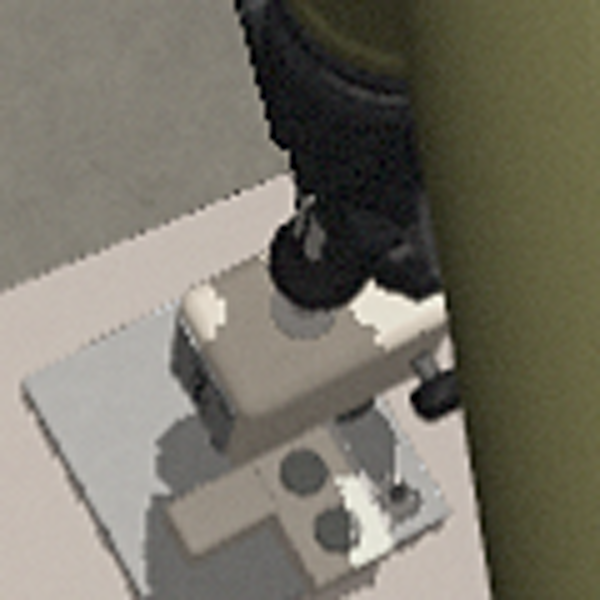

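```bash
python3 -m jog '[1,0.2,0.15,0,0,0,0,1,0.2,0.15,0,0,0,0,1,0,0,0,0,0,0,0.5,0,0,0,0,0,0]'; python3 kn.py .561 -.178 .235 0 3
```

```text
clock: 10.2
tcp_pos: [0.5621, -0.1723, 0.2673]
tool_rot: [[-0.008, 0.997, 0.073], [-0.004, 0.073, -0.997], [-1.0, -0.009, 0.004]]
ft_force: [0.6, -0.5, -0.4]
width: 0.001
p [ 0.5621 -0.1723  0.2673] F [ 0.6 -0.5 -0.4]
3 rows: cm [ 1.08 -0.04  0.19] deg [0.06 0.07 0.16] | |d|mm 10.9 ang 0.19
```

```bash
python3 -m jog '[0,0,0.4,0,0,0,0,0.5,0,0,0,0,0,0,0.5,0,0,0,0,0,0]'; python3 -m jog '[0.5,0,0,0,0,0,0,0.5,0,0,0,0,0,0,0.5,0,0,0,0,0,0]'
```

```text
clock: 10.45
tcp_pos: [0.5632, -0.1782, 0.2606]
tool_rot: [[-0.004, 0.997, 0.071], [-0.005, 0.071, -0.997], [-1.0, -0.004, 0.005]]
ft_force: [-1.6, -0.6, 3.2]
width: 0.005
clock: 10.7
tcp_pos: [0.5632, -0.1782, 0.245]
tool_rot: [[-0.004, 0.997, 0.071], [-0.005, 0.071, -0.997], [-1.0, -0.004, 0.005]]
ft_force: [-0.8, -0.4, 3.6]
width: 0.0
```

```bash
python3 -m jog '[0.5,0,0,0,0,0,0,0.4,0,0,0,0,0,0]'; python3 -m jog '[0.3,0,0,0,0,0,0,0,0,0,0,0,0,0]'
```

```text
clock: 10.87
tcp_pos: [0.5632, -0.1782, 0.2356]
tool_rot: [[-0.004, 0.997, 0.071], [-0.006, 0.071, -0.997], [-1.0, -0.005, 0.005]]
ft_force: [0.2, -1.3, 2.9]
width: 0.001
clock: 11.03
tcp_pos: [0.5633, -0.1782, 0.235]
tool_rot: [[-0.003, 0.997, 0.071], [-0.005, 0.071, -0.997], [-1.0, -0.004, 0.004]]
ft_force: [-4.1, 0.5, 13.2]
width: 0.0
```

```bash
python3 -m jog '[0.3,0,0,0,0,0,0,0,0,0,0,0,0,0]'; python3 -m jog '[-0.6,0,0,0,0,0,0,-2,0,0,0,0,0,0,-3,0,0,0,0,0,0,-3,0,-1,0,0,0,0,-2,0,-3,0,0,0,0]';python3 -m jog '[0,0,-4,0,0,0,0,0,0,-4,0,0,0,0,0,0,-3,0,0,0,0]'; python3 - <<'E'
from bench import r
from h import *
for n in ["scene","top","wrist"]:
    f=r.grab_frame(n); pickle.dump(f,open(n+"12.pkl","wb"))
cv2.imwrite("pics/w12.png",f["img"])
crop(load("scene12.pkl"),"pics/sc12.png",330,180,450,300,6)
crop(load("top12.pkl"),"pics/top12.png",310,80,430,220,5)
T=load("top12.pkl")
E
```

```text
clock: 11.2
tcp_pos: [0.5634, -0.1782, 0.2349]
tool_rot: [[-0.002, 0.997, 0.071], [-0.004, 0.071, -0.997], [-1.0, -0.002, 0.004]]
ft_force: [-9.3, 3.1, 26.8]
width: 0.001
clock: 11.62
tcp_pos: [0.5602, -0.1421, 0.3377]
tool_rot: [[-0.003, 0.998, 0.063], [-0.008, 0.063, -0.998], [-1.0, -0.004, 0.008]]
ft_force: [0.4, -0.6, -0.5]
width: 0.005
clock: 11.87
tcp_pos: [0.5523, -0.0235, 0.3348]
tool_rot: [[-0.005, 0.997, 0.075], [-0.003, 0.075, -0.997], [-1.0, -0.006, 0.002]]
ft_force: [0.2, 0.9, 0.4]
width: 0.003
```

View pics/sc12.png

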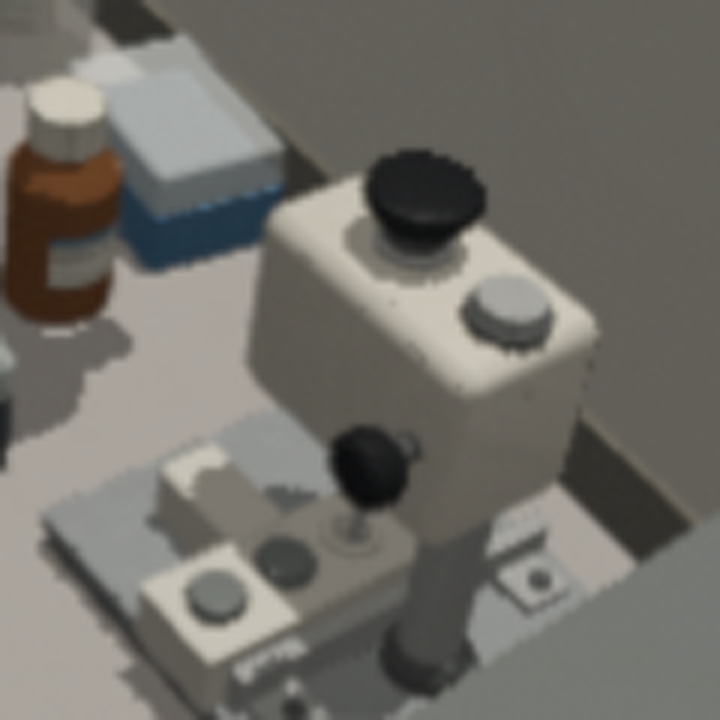

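View pics/top12.png

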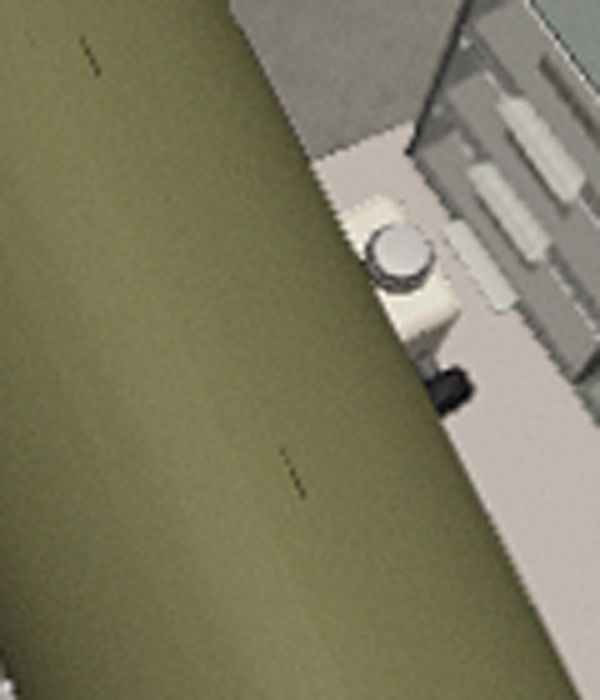

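View pics/w12.png

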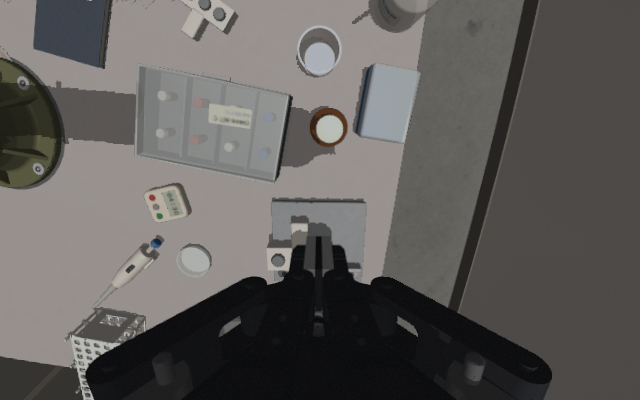

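```bash
python3 - <<'E'
from h import *
from bench import r
f=load("scene12.pkl"); print("knob top",dep(f,330+415/6,180+178/6).round(4))
print(r.sense()["ft_force"].round(1)); print(r.job_done())
E
```

```text
knob top [ 0.5595 -0.1775  0.2188]
[-1.2 -1.3 -0.2]
the job is handed in; nothing more can be done
None
```

I slid the cassette flat along the plate to the fence, until its open port was under the needle. Then I let go, pressed the knob down to its stop with the closed fingers, backed off and handed the job in at about 12 s.

**Last checks:**
- **Probe:** The knob would not go lower under about 27 N. Its top measured 0.219 m after I let go, against 0.218 m expected. The scene picture shows the needle inside the port's collar.
- **Cassette position:** It touches the fence, and the port is within about 2 mm of the needle line. The hole leaves about 5.5 mm to spare around the needle.
- **Nothing lifted or knocked:** The cassette was only slid, and the beaker and amber bottle are upright. I saw no contact with either, but did not re-measure their positions. The robot is touching nothing.

**Where checks disagreed:**
- **Sideways position:** After release, the top camera put the cassette's centre at −28.6 mm and the wrist camera at −29 to −30 mm, against −28 mm wanted.
- **Twist:** The top camera gave about 1.5° of twist. The wrist view of the block's front edge showed it flush.
- **Drift on release:** The tool drifted about 4 mm sideways as the fingers opened, but the cassette hardly moved.

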